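Regrip a screwdriver in a sloping rest to press a guarded reset pin

TASK

The bench power box has tripped, and its reset pin sits deep in a narrow guard sleeve. Lay the screwdriver in the sloping tool rest, handle up and slid fully down against the stop, and let go; then regrip it by the handle end so that it points down, press the reset pin fully home with its tip without forcing it, and put the screwdriver back in the rest the same way, leaving the chisel, the pliers and the hex keys where they lie.

Things in the scene. Friction and masses are not known exactly. Their poses are not given: they have to be found in the camera images.
- driver: Screwdriver, black eight-sided handle 105 mm long, 28 mm across flats; shaft 7 mm thick, 110 mm long; about 0.12 kg, lying left of the sloping rest. +x runs along the shaft to the tip, z up as it lies. Origin at the bench under the handle's front end; the tool's axis is 14 mm above it in z, the handle covers x -105 to 0 mm (3 mm cap beyond), the shaft 0 to 110 mm.
- driver_shoulder (a point): Point on the screwdriver's axis at the front end face of its handle, where the shaft begins. The tool balances about 25 mm up the handle from here.
- driver_tip (a point): Tip of the screwdriver's blade, on its axis, 110 mm beyond driver_shoulder.
- rest: Sloping tool rest, fixed to the bench: wooden base 150 x 76 x 16 mm with a post that carries an aluminium V trough. Origin at bench level under the trough's stop; its level x axis is the way the seated screwdriver's tip points; the base covers x -65 to +85 mm. A seated handle sticks 63 mm out of the trough with nothing round it; the shaft hangs free, tip 22 mm over the bench.
- trough: The V trough. Origin = driver_shoulder's place when seated, 100 mm above the bench; +x points 45 degrees down the slope along the seated tool's axis, z square to it out of the open V, y level. The V (90 degrees) covers x -42 to 0, rising to y +-22, z +1 mm. A plate at x 0 to 5, up to z +3 mm, slot 12 mm open to +z for the shaft, stops the handle. The handle must be pushed down to it.
- power_box: Grey bench power box, 96 x 126 x 48 mm, fixed to the bench, two round outlets in its front. Origin under its centre at bench level, z up. An upright dark steel guard sleeve, outside about 34 mm, bore 22 mm, stands in the middle of its top, from 48 to 84 mm above the bench.
- sleeve_mouth (a point): Centre of the upper rim of the guard sleeve, 84 mm above the bench.
- pin_top (a point): Centre of the top of the grey reset pin (14 mm thick) at the bottom of the sleeve: 61 mm above the bench when tripped, 53 mm when fully home, so 23 to 31 mm below the rim.
- reset_pin (a joint): Travel of the reset pin, m: 0 = tripped (raised), 0.008 = fully home, positive downward. It moves against a steady friction of about 6 N and stays where it is pushed; at 0.008 it meets a hard stop.
- chisel: Wood chisel, 240 mm long, lying on the bench behind the screwdriver. Leave alone.
- plier: Combination pliers, 171 mm long, lying behind the rest and the power box. Leave alone.
- keys: Folding hex-key set, 39 x 96 x 30 mm, lying in front, between the rest and the power box. Leave alone.

How it is judged (in metres and radians):
On the way, in this order (a step that is already met when the one before it is completed fails the run):
1. the screwdriver lies in the sloping rest, handle against the stop, let go (distance between driver_shoulder and trough below 0.007 m and angle between the x axis of driver and the x axis of trough, either way round below 0.12 rad and x of driver_tip in the frame of trough above 0.09 m and contact force between the fingers and driver below 0.1 N), for 0.2 s.
2. the screwdriver presses the reset pin fully home (value of joint reset_pin above 0.0065 m and contact force between driver and power_box above 0.5 N and distance between driver_tip and pin_top below 0.01 m), for 0.05 s.
At the end, for the whole second after the job is handed in: The reset pin is at least 6.5 mm down of its 8 mm, and the screwdriver lies at rest in the trough, tip down the slope, the front of its handle within 7 mm of its seat at the stop and its axis within 0.12 rad of the trough's (value of joint reset_pin above 0.0065 m and distance between driver_shoulder and trough below 0.007 m and angle between the x axis of driver and the x axis of trough, either way round below 0.12 rad and x of driver_tip in the frame of trough above 0.09 m and linear speed of driver below 0.02 m/s); the robot touches nothing.
It fails at once if the power box or its pin is forced: more than 45 N from the screwdriver (contact force between driver and power_box above 45 N).
It fails at once if the chisel is shifted by more than 30 mm (distance of chisel from where it was at the start of the episode above 0.03 m).
It fails at once if the pliers are shifted by more than 30 mm (distance of plier from where it was at the start of the episode above 0.03 m).
It fails at once if the hex keys are shifted by more than 30 mm (distance of keys from where it was at the start of the episode above 0.03 m).
It also fails if it takes over 64 s, if anything falls off the work surface, if the arm or the gripper's body presses on something with over 40 N, if the wrist force passes 120 N, or if a joint passes its speed limit or range.

ROBOT

A 6-joint arm with a two-finger parallel gripper is mounted at the origin on a cart in front of the work surface, level with it; the furniture and walls round the work are solid. World frame = base frame: x ahead of the robot, y to its left, z up, the work surface at z = 0. Lengths are in mm, angles in degrees, forces in N, time in s.
With the tool pointing down it reaches from about 300 to 850 mm from the base axis. Payload 4.2 kg.
Tool frame: the origin (TCP) lies at the very end of the fingers, on their centre line; the grasp point (between the pads) lies 19 mm behind it (env.grasp_offset is the distance from the TCP to the grasp point, in mm); z points along the fingers, y is the line along which they close (so a half turn about z gives the same grasp; the last joint's range is limited). The gripper opens to 91 mm and grips with 3 to 60 N. Pads are 32 mm wide; open, the fingers measure 118 mm over their backs; the gripper's body (76 mm by 178 mm) begins 60 mm behind the grasp point.
Start: joints at [75.229, 18.312, 89.639, -0, 72.044, -1.146], TCP at [135.452, 558.837, 190.776] pointing down, gripper open.
Joint ranges: [-177.97, 177.97], [-48.28, 115.42], [12.27, 149.76], [-77.06, 257.06], [2.81, 150.46], [-146.56, 146.56]. Speed limits (degrees/s): [147.25, 147.25, 180, 180, 180, 180].

INTERFACE

Orientations are given as [roll, pitch, yaw] about the fixed x, y, z axes, in that order (R = Rz(yaw) Ry(pitch) Rx(roll)).
In Python, from workcell import env gives the robot as it stands. The module is installed in compiled form; this text tells all that it offers.
- The arm moves only by the tool send_rows, never from a script. Its argument "motion" is a list of rows, each an object of numbers: "tx", "ty", "tz": the shift along the tool's x, y, z in units of 500 mm (1.0 is 500 mm); "rx", "ry", "rz": the turn, a rotation vector about the tool's x, y, z in units of 30 degrees (1.0 is 30 degrees); "gripper": the closure, from -1 (fully open) to 1 (shut). In form: [{"tx": .., "ty": .., "tz": .., "rx": .., "ry": .., "rz": .., "gripper": ..}, ...]. A call has 1 to 12 rows; each row shifts and turns the commanded pose from where the row before left it, along the tool's axes as they then stand; what a row does not reach is not made up. A row lasts 1/8 s, in which the tool goes at most 62.5 mm and 10.7 degrees, less where a joint would pass 70% of its speed; a pose out of reach is approached as far as the arm can. A call with a number of a shift or a turn outside -1 to 1 is refused whole. A call with a gripper value outside its range is refused whole. The fingers move at their own pace and stop on an object; "grip_force" is the grip in N (left out, the last holds). Time passes only in rows, so rows that do not move let the fingers close. It gives the time, the measured TCP pose, the force, the opening and the grip force at its end, in the units of the state.
- env.state(): the state, without advancing time (a new reading comes with each control period).
- env.grab_frame(name): name is "side" or "top" or "wrist"; returns a dict with "frame" (420x560x3 uint8, red, green, blue), "vertical_fov" (degrees; the focal length in pixels is half the picture's height over the tangent of half this angle, whatever the lens; pixels are square), "cx", "cy" (the principal point, pixels), "rvec" (rotation vector, rad) and "tvec" (3), from world to camera coordinates, as OpenCV has them; the wrist camera has in their place "T_tool_cam" (4x4, takes a point from camera to tool coordinates, whose origin is the TCP and whose axes are the flange's). Camera axes: x right, y down, z forward; pixel columns grow to the right and rows downward; lengths in mm; the calibration is good to about 2 mm. A picture is of the moment at which its call begins: read the wrist's pose just before it. There is no depth.
- env.job_done(): hands the job in; it is judged then, once.
The state is a dict: "time_s": time; "qpos": joint angles; "qvel": joint speeds; "effort": joint torques, N m; "ee_pos": TCP position; "ee_rot": TCP orientation; "force": force on the tool from outside, world axes, zero at the start; "torque": the same for the moment, N m; "gripper_width": finger opening in mm; "gripper_force": force on a finger pad.
Only numpy, scipy, OpenCV 4.12 (cv2) and the standard library are available. Lean on these libraries where they do the work, as an engineer would, in place of code of your own. Each camera call takes 0.05 s, during which the arm holds its last target. There are 200 camera calls.

## Working session

There is one attempt and no reset: what is moved stays moved. The work goes in short steps, Python scripts to look and compute and a tool call to move; the robot and the scene stay as the last step left them, time stands still between calls to the robot, and variables do not carry over. Pictures are saved under pics/ and viewed, at most 10 in all, crops included, and the job is handed in when it is done.

Besides the shell and the picture viewer there is one more tool, called after ">>>" by a JSON object that holds its "method" and its "body". send_rows: Moves the arm, as the interface text tells. Shifts and turns lie within -1 to 1; 1 stands for 500 mm of shift or 30 degrees of turn. Its arguments: {"type":"object","properties":{"motion":{"type":"array"},"grip_force":{"type":"number"}},"required":["motion"]}

```bash
mkdir -p pics; cat > h.py <<'E'
import numpy as np, cv2
from scipy.spatial.transform import Rotation as R
from workcell import env
def save(name,fn):
    s=env.state(); f=env.grab_frame(name); cv2.imwrite(fn,f['frame'][:,:,::-1])
    np.save(fn.replace('.png','.npy'),dict(f=f,s=s),allow_pickle=True)
    return f,s
def load(fn):
    d=np.load(fn.replace('.png','.npy'),allow_pickle=True).item(); return d['f'],d['s']
def ray(d,uv):
    f,s=d; H=f['frame'].shape[0]; fl=H/2/np.tan(np.radians(f['vertical_fov'])/2)
    r=np.array([(uv[0]-f['cx'])/fl,(uv[1]-f['cy'])/fl,1.])
    if 'rvec' in f:
        A=cv2.Rodrigues(np.array(f['rvec'],float))[0]; o=-A.T@np.array(f['tvec'],float).ravel(); v=A.T@r
    else:
        T=np.eye(4);T[:3,:3]=R.from_euler('xyz',s['ee_rot'],degrees=True).as_matrix();T[:3,3]=s['ee_pos']
        T=T@np.array(f['T_tool_cam']); o=T[:3,3]; v=T[:3,:3]@r
    return o,v/np.linalg.norm(v)
def atz(d,uv,z):
    o,v=ray(d,uv); return o+v*(z-o[2])/v[2]
def tri(*p):
    A=np.zeros((3,3));b=np.zeros(3)
    for d,uv in p:
        o,v=ray(d,uv);M=np.eye(3)-np.outer(v,v);A+=M;b+=M@o
    x=np.linalg.solve(A,b)
    return x,[round(float(np.linalg.norm(np.cross(x-ray(d,uv)[0],ray(d,uv)[1]))),1) for d,uv in p]
def proj(d,P):
    f,s=d;H=f['frame'].shape[0]; fl=H/2/np.tan(np.radians(f['vertical_fov'])/2)
    if 'rvec' in f: c=cv2.Rodrigues(np.array(f['rvec'],float))[0]@np.array(P)+np.array(f['tvec']).ravel()
    else:
        T=np.eye(4);T[:3,:3]=R.from_euler('xyz',s['ee_rot'],degrees=True).as_matrix();T[:3,3]=s['ee_pos']
        c=(np.linalg.inv(T@np.array(f['T_tool_cam']))@np.r_[P,1])[:3]
    return np.array([f['cx'],f['cy']])+fl*c[:2]/c[2]
E
python3 - <<'E'
from h import *
print(env.state())
for n in ('side','top','wrist'):
    f,s=save(n,f'pics/{n}0.png'); print(n,{k:v for k,v in f.items() if k!='frame'})
a,b=[cv2.imread(f'pics/{n}0.png') for n in('top','side')]
for n,i in(('top',a),('side',b)): cv2.imwrite(f'pics/{n}0b.png',cv2.resize(i,(800,600),interpolation=cv2.INTER_CUBIC))
E
```

```text
{'time_s': 0.0, 'qpos': array([ 7.52276192e+01,  1.83509696e+01,  8.97074828e+01, -2.36113921e-03,
        7.20420599e+01, -1.14737071e+00]), 'qvel': array([ 0.00276507, -0.11489918, -0.05092653,  0.02365556, -0.06700049,
        0.01643195]), 'effort': array([ 3.10835218e-03, -4.12458622e+01, -2.31972349e+01,  7.29578314e-02,
        4.54510795e-02, -1.40857501e-04]), 'ee_pos': array([135.33828135, 558.28292079, 189.91974119]), 'ee_rot': array([-1.79899463e+02,  2.31718415e-04,  1.66375720e+02]), 'force': array([-0.62369468, -0.55041044,  0.53624135]), 'torque': array([ 0.03411217, -0.03471497, -0.00137868]), 'gripper_force': 0.0, 'gripper_width': 91.4266517808285}
side {'vertical_fov': 57.01634820234254, 'cx': 277.9526414380769, 'cy': 208.1041135141711, 'rvec': array([ 2.27617165, -0.57606996,  0.26843611]), 'tvec': array([-459.30375386,  238.64929519,  708.53158718])}
top {'vertical_fov': 44.126025410715954, 'cx': 282.1309665792511, 'cy': 214.83827614032725, 'rvec': array([ 2.16292968, -2.18019   ,  0.14560347]), 'tvec': array([   8.69747433,  533.57093441, 1288.39375377])}
wrist {'vertical_fov': 60.73482938151221, 'cx': 274.60264271304885, 'cy': 208.48731571223686, 'T_tool_cam': array([[ 4.18399399e-04, -9.59588609e-01, -2.81406337e-01,
         8.09924180e+01],
       [ 9.99999756e-01,  2.43924379e-04,  6.55039410e-04,
         2.94201014e-01],
       [-5.59926490e-04, -2.81406542e-01,  9.59588477e-01,
        -1.94324272e+02],
       [ 0.00000000e+00,  0.00000000e+00,  0.00000000e+00,
         1.00000000e+00]])}
```

View pics/top0b.png

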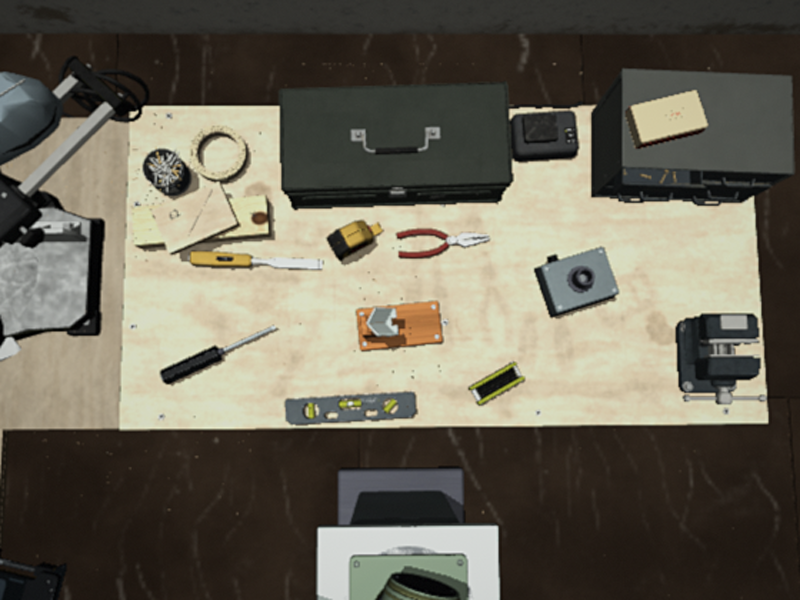

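View pics/side0b.png

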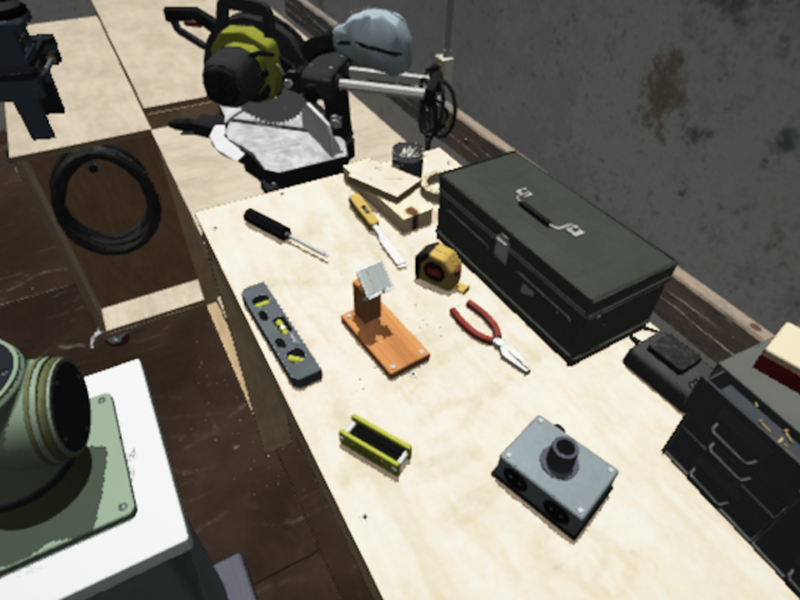

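The top picture shows the driver with its cap at about (162,377), shoulder (221,350) and tip (277,327). The rest's base spans (357..441, 302..350), with the trough at its left end, and the sleeve mouth is at (582,277). In the side picture the driver is at (247,213)-(288,238)-(326,259), the trough at (375,280) and the sleeve mouth at (565,443).

```bash
python3 - <<'E'
from h import *
T=load('pics/top0.png');S=load('pics/side0.png');k=.7
np.set_printoptions(precision=1,suppress=True)
for n,t,s in (('cap',(162,377),(247,213)),('shoulder',(221,350),(288,238)),('tip',(277,327),(326,259)),('mouth',(583,278),(565,443))):
    print(n,*tri((T,np.array(t)*k),(S,np.array(s)*k)))
for n,t,z in (('cap',(162,377),14),('sh',(221,350),14),('tip',(277,327),14),('b1',(357,308),16),('b2',(437,302),16),('b3',(441,344),16),('b4',(362,350),16),('keys',(497,383),30),('chis tip',(323,265),5)):
    print(n,atz(T,np.array(t)*k,z))
def crop(n,x,y,w,h,o):
    i=cv2.imread(f'pics/{n}0.png')[y:y+h,x:x+w]; m=min(390/w,580/h)
    return cv2.resize(i,None,fx=m,fy=m,interpolation=cv2.INTER_CUBIC)
i1=crop('top',240,200,80,60,0); i2=crop('side',225,170,90,100,0); i3=crop('top',365,165,80,60,0); i4=crop('side',340,285,100,100,0)
out=np.zeros((790,790,3),np.uint8)
L=[(i1,0,0),(i2,0,395),(i3,395,0),(i4,395,395)]
for i,y,x in L:
    out[y:y+i.shape[0],x:x+i.shape[1]]=i[:790-y,:790-x]
cv2.imwrite('pics/crops.png',cv2.resize(out,(600,600)))
print([ (i.shape) for i,_,_ in L])
E
```

```text
cap [414.  431.9  16.6] [0.8, 0.8]
shoulder [461.9 331.5   4.5] [1.0, 1.0]
tip [500.8 231.1  10.2] [0.4, 0.4]
mouth [ 578.2 -306.6   89.8] [4.3, 4.3]
cap [413.3 432.9  14. ]
sh [460.4 329.6  14. ]
tip [500.8 230.5  14. ]
b1 [533.9  87.   16. ]
b2 [543.8 -57.2  16. ]
b3 [467.9 -63.3  16. ]
b4 [458.3  78.3  16. ]
keys [ 397.3 -160.3   30. ]
chis tip [614.5 149.3   5. ]
[(292, 390, 3), (433, 390, 3), (292, 390, 3), (390, 390, 3)]
```

View pics/crops.png

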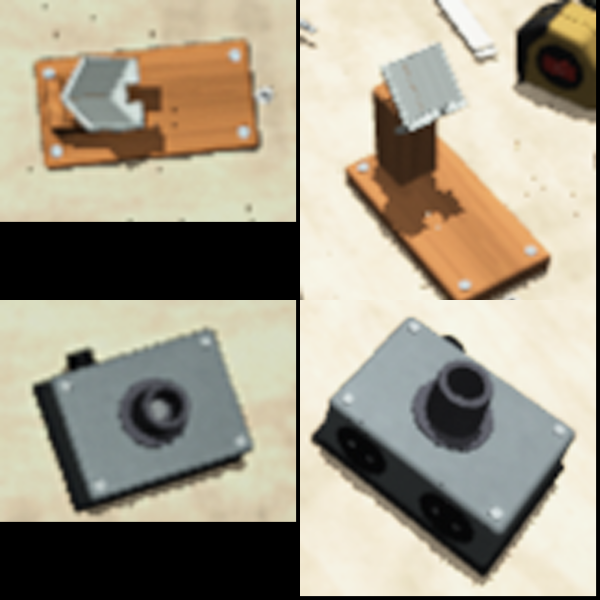

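Both views agree on the driver: about 218 mm long, yaw about -67°, and at bench height. Next I'll look from the wrist camera over the driver, the rest and the sleeve.

```bash
cat >> h.py <<'E'
def rot(x,z):
    x=np.array(x,float);x/=np.linalg.norm(x);z=np.array(z,float);z-=x*(z@x);z/=np.linalg.norm(z)
    return R.from_matrix(np.c_[x,np.cross(z,x),z])
def cur():
    s=env.state(); return np.array(s['ee_pos'],float),R.from_euler('xyz',s['ee_rot'],degrees=True)
def plan(way,start=None,v=58,w=10.4):
    """way: list of (pos,rot[,v]); prints rows tx ty tz rx ry rz"""
    p,r=start or cur(); k=0
    for W in way:
        P,Q=np.array(W[0],float),W[1]; vv=W[2] if len(W)>2 else v
        n=max(1,int(np.ceil(max(np.linalg.norm(P-p)/vv,np.degrees((r.inv()*Q).magnitude())/w))))
        for i in range(n):
            sh=np.round(r.inv().apply((P-p)/(n-i))/500,3); tu=np.round((r.inv()*Q).as_rotvec(degrees=True)/(n-i)/30,3)
            k+=1; print(k,{a:float(b) for a,b in zip(('tx','ty','tz','rx','ry','rz'),(*sh,*tu)) if b})
            p=p+r.apply(sh*500); r=r*R.from_rotvec(tu*30,degrees=True)
        print('  --',p.round(1))
    return p,r
def yawd(y): a=np.radians(y); return np.array([np.cos(a),np.sin(a),0])
DN=np.array([0,0,-1.])
E
python3 - <<'E'
from h import *
st=plan([((428,398,190),rot(-yawd(-66.6),DN))])
print('trough');st=plan([((500,30,290),rot(-yawd(-86),DN))],st);st=plan([((500,-70,290),rot(-yawd(-86),DN))],st)
print('box');plan([((578,-290,270),rot(-yawd(-86),DN))],st)
E
```

```text
1 {'tx': -0.107, 'ty': -0.029, 'rz': 0.294}
2 {'tx': -0.111, 'ty': -0.012, 'rz': 0.294}
3 {'tx': -0.111, 'ty': 0.005, 'rx': -0.001, 'rz': 0.294}
4 {'tx': -0.109, 'ty': 0.022, 'rz': 0.295}
5 {'tx': -0.105, 'ty': 0.038, 'ry': 0.001, 'rz': 0.294}
6 {'tx': -0.097, 'ty': 0.054, 'rx': -0.001, 'rz': 0.295}
  -- [428.  397.9 190.2]
trough
1 {'tx': -0.105, 'ty': -0.023, 'tz': -0.028, 'rz': 0.092}
2 {'tx': -0.106, 'ty': -0.018, 'tz': -0.029, 'rz': 0.092}
3 {'tx': -0.106, 'ty': -0.013, 'tz': -0.028, 'rz': 0.093}
4 {'tx': -0.107, 'ty': -0.007, 'tz': -0.029, 'rz': 0.092}
5 {'tx': -0.107, 'ty': -0.002, 'tz': -0.028, 'rz': 0.093}
6 {'tx': -0.107, 'ty': 0.003, 'tz': -0.029, 'rz': 0.092}
7 {'tx': -0.107, 'ty': 0.008, 'tz': -0.028, 'rz': 0.093}
  -- [500.2  29.8 289.8]
1 {'tx': -0.1, 'ty': -0.007}
2 {'tx': -0.099, 'ty': -0.007}
  -- [500.1 -70.  289.8]
box
1 {'tx': -0.09, 'ty': 0.025, 'tz': 0.008}
2 {'tx': -0.09, 'ty': 0.025, 'tz': 0.008}
3 {'tx': -0.09, 'ty': 0.025, 'tz': 0.008}
4 {'tx': -0.09, 'ty': 0.025, 'tz': 0.008}
5 {'tx': -0.09, 'ty': 0.025, 'tz': 0.008}
  -- [ 578.1 -290.1  269.9]
```

>>> {"method": "send_rows", "body": {"motion": [{"tx": -0.107, "ty": -0.029, "rz": 0.294, "gripper": -1}, {"tx": -0.111, "ty": -0.012, "rz": 0.294, "gripper": -1}, {"tx": -0.111, "ty": 0.005, "rz": 0.294, "gripper": -1}, {"tx": -0.109, "ty": 0.022, "rz": 0.295, "gripper": -1}, {"tx": -0.105, "ty": 0.038, "rz": 0.294, "gripper": -1}, {"tx": -0.097, "ty": 0.054, "rz": 0.295, "gripper": -1}, {"gripper": -1}, {"gripper": -1}]}}

```text
invalid input at $.motion[0]: expected keys tx, ty, tz, rx, ry, rz, gripper
```

```bash
python3 -c "
from h import *
save('wrist','pics/w_drv.png');print(cur()[0],env.state()['qpos'])"
```

```text
[135.36883628 558.52217409 190.27279086] [ 7.52290911e+01  1.83360144e+01  8.96775096e+01  4.41584516e-04
  7.20445152e+01 -1.14539757e+00]
```

>>> {"method": "send_rows", "body": {"motion": [{"tx": -0.105, "ty": -0.023, "tz": -0.028, "rz": 0.092}, {"tx": -0.106, "ty": -0.018, "tz": -0.028, "rz": 0.092}, {"tx": -0.106, "ty": -0.013, "tz": -0.028, "rz": 0.093}, {"tx": -0.107, "ty": -0.007, "tz": -0.029, "rz": 0.092}, {"tx": -0.107, "ty": -0.002, "tz": -0.029, "rz": 0.093}, {"tx": -0.107, "ty": 0.003, "tz": -0.029, "rz": 0.092}, {"tx": -0.107, "ty": 0.008, "tz": -0.029, "rz": 0.093}, {}, {}]}}

```text
invalid input at $.motion[0]: expected keys tx, ty, tz, rx, ry, rz, gripper
```

```bash
python3 -c "
from h import *
save('wrist','pics/w_tr1.png');print(cur()[0],env.state()['qpos'])"
```

```text
[135.38920059 558.59253602 190.3784474 ] [ 7.52291190e+01  1.83312175e+01  8.96690212e+01  1.00576859e-04
  7.20442583e+01 -1.14635100e+00]
```

>>> {"method": "send_rows", "body": {"motion": [{"tx": -0.1, "ty": -0.007}, {"tx": -0.1, "ty": -0.007}, {}, {}]}}

```text
invalid input at $.motion[0]: expected keys tx, ty, tz, rx, ry, rz, gripper
```

```bash
python3 -c "
from h import *
save('wrist','pics/w_tr2.png');print(cur()[0],env.state()['qpos'])"
```

```text
[135.39208975 558.67131799 190.48002142] [ 7.52305639e+01  1.83269780e+01  8.96603140e+01  5.70163116e-04
  7.20437538e+01 -1.14397665e+00]
```

>>> {"method": "send_rows", "body": {"motion": [{"tx": -0.09, "ty": 0.025, "tz": 0.008}, {"tx": -0.09, "ty": 0.025, "tz": 0.008}, {"tx": -0.09, "ty": 0.025, "tz": 0.008}, {"tx": -0.09, "ty": 0.025, "tz": 0.008}, {"tx": -0.09, "ty": 0.025, "tz": 0.008}, {}, {}]}}

```text
invalid input at $.motion[0]: expected keys tx, ty, tz, rx, ry, rz, gripper
```

```bash
python3 -c "
from h import *
save('wrist','pics/w_box.png');print(cur()[0],env.state()['qpos'],env.state()['time_s'])
I=[cv2.imread(f'pics/w_{n}.png') for n in('drv','tr1','tr2','box')]
o=np.vstack([np.hstack(I[:2]),np.hstack(I[2:])]); cv2.imwrite('pics/w_all.png',cv2.resize(o,(800,600),interpolation=cv2.INTER_AREA))"
```

```text
[135.44221106 558.71842117 190.59421676] [ 7.52282569e+01  1.83196418e+01  8.96543285e+01 -1.66420577e-03
  7.20420209e+01 -1.14493051e+00] 0.35
```

View pics/w_all.png

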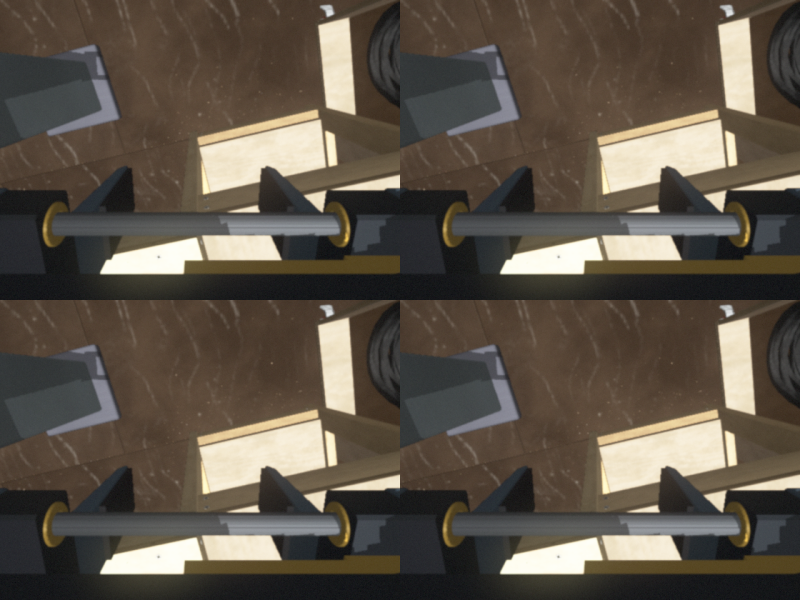

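The moves were refused because every key is required in each row; the arm has not moved and these frames only show the floor. Repeating with full rows.

>>> {"method": "send_rows", "body": {"motion": [{"tx": -0.107, "ty": -0.029, "tz": 0, "rx": 0, "ry": 0, "rz": 0.294, "gripper": -1}, {"tx": -0.111, "ty": -0.012, "tz": 0, "rx": 0, "ry": 0, "rz": 0.294, "gripper": -1}, {"tx": -0.111, "ty": 0.005, "tz": 0, "rx": 0, "ry": 0, "rz": 0.294, "gripper": -1}, {"tx": -0.109, "ty": 0.022, "tz": 0, "rx": 0, "ry": 0, "rz": 0.295, "gripper": -1}, {"tx": -0.105, "ty": 0.038, "tz": 0, "rx": 0, "ry": 0, "rz": 0.294, "gripper": -1}, {"tx": -0.097, "ty": 0.054, "tz": 0, "rx": 0, "ry": 0, "rz": 0.295, "gripper": -1}, {"tx": 0, "ty": 0, "tz": 0, "rx": 0, "ry": 0, "rz": 0, "gripper": -1}, {"tx": 0, "ty": 0, "tz": 0, "rx": 0, "ry": 0, "rz": 0, "gripper": -1}]}}

```text
time_s: 1.35
ee_pos: [427.7, 398.3, 190.6]
ee_rot: [-180.0, -0.0, 113.4]
force: [0.0, -0.6, -0.6]
gripper_width: 91.0
gripper_force: 0.0
```

```bash
python3 -c "
from h import *
save('wrist','pics/w_drv.png');print(cur()[0],env.state()['qpos'])"
```

```text
[427.21320114 398.71182465 190.68765489] [4.18756398e+01 1.91765539e+01 8.83651599e+01 3.47123328e-02
 7.24838863e+01 1.83995899e+01]
```

>>> {"method": "send_rows", "body": {"motion": [{"tx": -0.105, "ty": -0.023, "tz": -0.028, "rx": 0, "ry": 0, "rz": 0.092, "gripper": -1}, {"tx": -0.106, "ty": -0.018, "tz": -0.028, "rx": 0, "ry": 0, "rz": 0.092, "gripper": -1}, {"tx": -0.106, "ty": -0.013, "tz": -0.029, "rx": 0, "ry": 0, "rz": 0.093, "gripper": -1}, {"tx": -0.107, "ty": -0.007, "tz": -0.029, "rx": 0, "ry": 0, "rz": 0.092, "gripper": -1}, {"tx": -0.107, "ty": -0.002, "tz": -0.029, "rx": 0, "ry": 0, "rz": 0.093, "gripper": -1}, {"tx": -0.107, "ty": 0.003, "tz": -0.029, "rx": 0, "ry": 0, "rz": 0.092, "gripper": -1}, {"tx": -0.107, "ty": 0.008, "tz": -0.028, "rx": 0, "ry": 0, "rz": 0.093, "gripper": -1}, {"tx": 0, "ty": 0, "tz": 0, "rx": 0, "ry": 0, "rz": 0, "gripper": -1}, {"tx": 0, "ty": 0, "tz": 0, "rx": 0, "ry": 0, "rz": 0, "gripper": -1}]}}

```text
time_s: 2.52
ee_pos: [499.7, 31.5, 290.5]
ee_rot: [-180.0, -0.1, 94.1]
force: [-0.5, 0.1, 0.2]
gripper_width: 91.4
gripper_force: 0.0
```

```bash
python3 -c "
from h import *
save('wrist','pics/w_tr1.png');print(cur()[0],env.state()['qpos'])"
```

```text
[499.63915758  31.85026453 290.36797305] [ 2.29753305e+00  8.75139647e+00  8.82693511e+01  4.74085951e-02
  8.30302949e+01 -1.84415211e+00]
```

>>> {"method": "send_rows", "body": {"motion": [{"tx": -0.1, "ty": -0.007, "tz": 0, "rx": 0, "ry": 0, "rz": 0, "gripper": -1}, {"tx": -0.1, "ty": -0.007, "tz": 0, "rx": 0, "ry": 0, "rz": 0, "gripper": -1}, {"tx": 0, "ty": 0, "tz": 0, "rx": 0, "ry": 0, "rz": 0, "gripper": -1}, {"tx": 0, "ty": 0, "tz": 0, "rx": 0, "ry": 0, "rz": 0, "gripper": -1}]}}

```text
time_s: 3.08
ee_pos: [500.2, -68.4, 290.4]
ee_rot: [-180.0, -0.1, 94.1]
force: [0.1, -0.7, 0.3]
gripper_width: 91.3
gripper_force: 0.0
```

```bash
python3 -c "
from h import *
save('wrist','pics/w_tr2.png');print(cur()[0],env.state()['qpos'])"
```

```text
[500.22818906 -68.22484705 290.50483922] [-9.10712843e+00  9.13943885e+00  8.77753036e+01  5.01369926e-02
  8.31191257e+01 -1.32382113e+01]
```

>>> {"method": "send_rows", "body": {"motion": [{"tx": -0.108, "ty": 0.025, "tz": 0.008, "rx": 0, "ry": 0, "rz": 0, "gripper": -1}, {"tx": -0.108, "ty": 0.025, "tz": 0.008, "rx": 0, "ry": 0, "rz": 0, "gripper": -1}, {"tx": -0.108, "ty": 0.025, "tz": 0.008, "rx": 0, "ry": 0, "rz": 0, "gripper": -1}, {"tx": -0.108, "ty": 0.025, "tz": 0.008, "rx": 0, "ry": 0, "rz": 0, "gripper": -1}, {"tx": -0.108, "ty": 0.025, "tz": 0.008, "rx": 0, "ry": 0, "rz": 0, "gripper": -1}, {"tx": 0, "ty": 0, "tz": 0, "rx": 0, "ry": 0, "rz": 0, "gripper": -1}, {"tx": 0, "ty": 0, "tz": 0, "rx": 0, "ry": 0, "rz": 0, "gripper": -1}]}}

```text
time_s: 4.0
ee_pos: [581.9, -333.2, 270.4]
ee_rot: [-180.0, -0.1, 94.1]
force: [-0.0, 0.4, -0.0]
gripper_width: 91.0
gripper_force: 0.0
```

```bash
python3 -c "
from h import *
save('wrist','pics/w_box.png');print(cur()[0],env.state()['qpos'],env.state()['time_s'])
I=[cv2.imread(f'pics/w_{n}.png') for n in('drv','tr1','tr2','box')]
o=np.vstack([np.hstack(I[:2]),np.hstack(I[2:])]); cv2.imwrite('pics/w_all2.png',cv2.resize(o,(800,600),interpolation=cv2.INTER_AREA))"
```

```text
[ 581.80434168 -332.98828169  270.94034409] [-3.07893267e+01  2.55266065e+01  6.71339384e+01  4.16072914e-02
  8.73637508e+01 -3.49029486e+01] 4.05
```

View pics/w_all2.png

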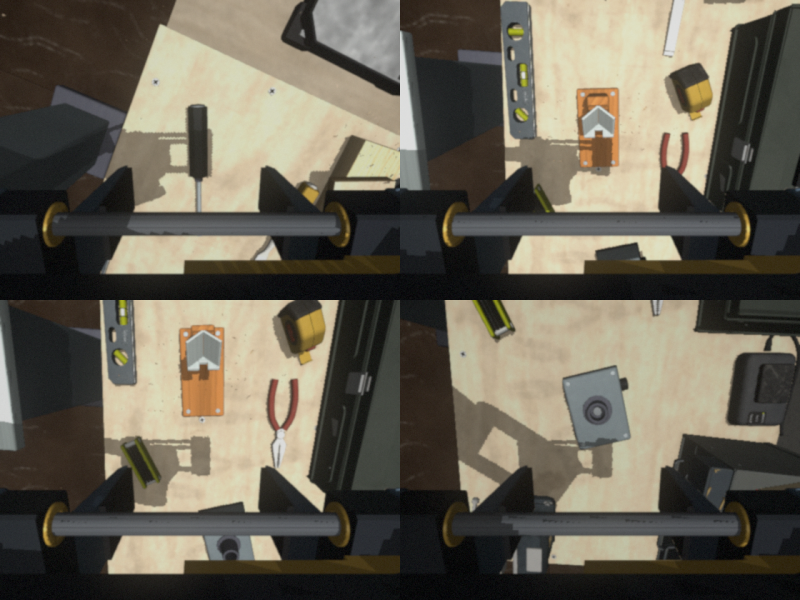

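Top left: the driver, with the shoulder at about (198,178) in the tile. Top right and bottom left: the trough, with its slot at about (598,135) and (203,370). Bottom right: the sleeve at about (597,411). I'll enlarge these.

```bash
python3 -c "
from h import *
I=[]
for n,x,y in(('drv',200,140),('tr1',200,110),('tr2',200,25),('box',200,95)):
    I.append(cv2.resize(cv2.imread(f'pics/w_{n}.png')[y:y+120,x:x+160],(400,300),interpolation=cv2.INTER_CUBIC))
cv2.imwrite('pics/w_crop.png',np.vstack([np.hstack(I[:2]),np.hstack(I[2:])]))"
```

```text
(no output)
```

View pics/w_crop.png

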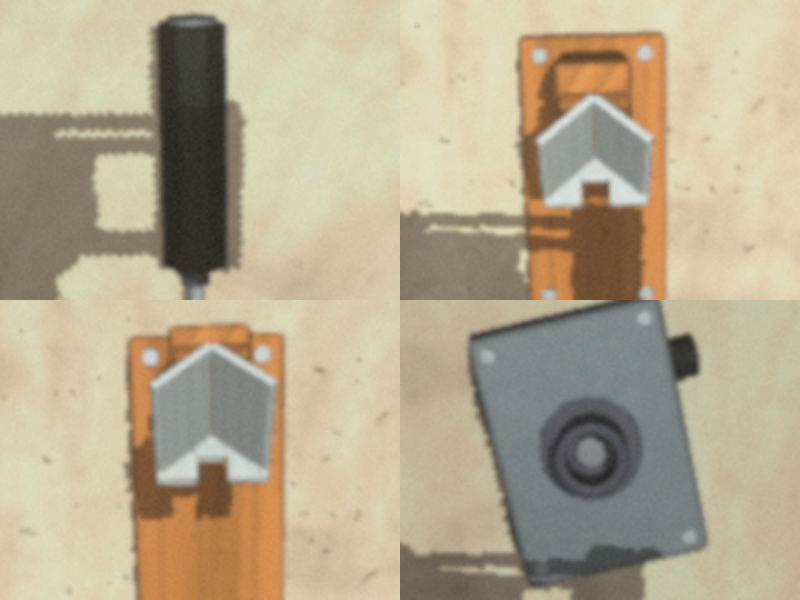

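The crop gives these points. Slot mouth mid: (595,206) in view 1 and (213,483) in view 2. Valley upper end: (594,103) and (211,352). Handle shoulder: (195,270). Pin centre: (591,452).

```bash
python3 - <<'E'
from h import *
np.set_printoptions(precision=1,suppress=True)
D,A,B,X=[load(f'pics/w_{n}.png') for n in('drv','tr1','tr2','box')];T=load('pics/top0.png');S=load('pics/side0.png')
c=lambda u,v,x,y:(u/2.5+x,v/2.5+y)
a=lambda u,v:(A,c(u-400,v,200,110)); b=lambda u,v:(B,c(u,v-300,200,25))
slot,e1=tri(a(595.5,206),b(213,483.5)); val,e2=tri(a(594,103),b(211,352)); print('slot',slot,e1,'valley',val,e2)
# base corners
for u in ((519,37),(665,35)): print('base A',atz(*a(*u),16))
for u in ((128,338),(284,334)): print('base B',atz(*b(*u),16))
dv=slot-val; yaw=np.degrees(np.arctan2(dv[1],dv[0])); print('yaw',yaw, 'horiz',np.hypot(*dv[:2]),'exp 49.4; dz',dv[2],'exp -17.1')
for y in (-86.1,yaw):
    d=yawd(y); print('T',(slot-5.66*d)[:2],(val+43.7*d)[:2])
for uv,n in (((195,270),'sh'),((192,20),'cap'),((194,200),'mid')): print(n,atz(D,c(*uv,200,140),14))
for v,z in ((458,84),(452,61),(447,50)): print('box',atz(X,c(191,v-300,200,95),z))
print(tri((T,(408.2,194.2)),(S,(396.4,312)),(X,c(191,158,200,95))), tri((T,(408.2,194.2)),(X,c(191,158,200,95))), atz(T,(408.2,194.2),84),atz(S,(396.4,312),84))
E
```

```text
slot [503.7  17.9  98.5] [0.1, 0.1] valley [499.1  65.2 114.7] [0.3, 0.3]
base A [460.4  83.7  16. ]
base A [534.6  90.   16. ]
base B [460.1  82.9  16. ]
base B [534.5  90.   16. ]
yaw -84.36135370035704 horiz 47.52760162497238 exp 49.4; dz -16.217585042085815 exp -17.1
T [503.3  23.6] [502.   21.6]
T [503.2  23.6] [503.4  21.8]
sh [459.7 332.   14. ]
cap [414.3 432.9  14. ]
mid [446.2 361.9  14. ]
box [ 581.  -308.2   84. ]
box [ 581.1 -308.8   61. ]
box [ 581.1 -308.    50. ]
(array([ 580.5, -308.2,   84.2]), [4.6, 4.3, 0.5]) (array([ 581. , -312.4,   57.1]), [0.5, 0.5]) [ 576.5 -305.7   84. ] [ 584.7 -310.1   84. ]
```

All heights agree with the text: slot 98.5 against 98.6, valley 114.7 against 115.7. Planning the grasp and carry.

```bash
cat >> h.py <<'E'
np.set_printoptions(precision=1,suppress=True)
T0=np.array([503,22.5,100.]); d=yawd(-85.3); UP=np.array([0,0,1.])
tx=(d-UP)/np.sqrt(2); tz=(d+UP)/np.sqrt(2)
SL=np.array([580.7,-308.3,84.]); dd=yawd(-66.4); G=np.array([429.8,398.9,0])
RG=rot(-dd,DN)          # grasp on bench
RT=rot(-tx,-tz)         # laying in trough, side grip
RE=rot(tz,tx)   # end grip: z down the slope, x out of V
E
python3 - <<'E'
from h import *
st=plan([((505,50,240),rot(-d,DN)),(G+[0,0,60],RG),(G+[0,0,3],RG,20)])
# lift then to trough: shoulder located in tool: TCP at driver x=-73, axis 11mm above TCP toward grip => axis point = TCP - 11*z_tool
print('carry')
off=lambda xs,zs: T0+xs*tx+zs*tz-73*tx-11*tz
st=plan([(G+[0,0,120],RG),(off(-20,90),RT)],st,w=10)
print('lower');plan([(off(-5,30),RT),(off(-5,4),RT,12)],st)
E
```

```text
1 {'tx': 0.111, 'ty': -0.014, 'tz': 0.009, 'rz': -0.003}
2 {'tx': 0.111, 'ty': -0.014, 'tz': 0.009, 'rz': -0.003}
3 {'tx': 0.111, 'ty': -0.014, 'tz': 0.009, 'rz': -0.003}
4 {'tx': 0.111, 'ty': -0.013, 'tz': 0.009, 'rz': -0.003}
5 {'tx': 0.11, 'ty': -0.013, 'tz': 0.009, 'ry': -0.001, 'rz': -0.003}
6 {'tx': 0.111, 'ty': -0.013, 'tz': 0.009, 'rz': -0.002}
7 {'tx': 0.11, 'ty': -0.014, 'tz': 0.008, 'ry': -0.001, 'rz': -0.003}
  -- [504.9  49.8 240.2]
8 {'tx': 0.101, 'ty': -0.013, 'tz': 0.051, 'rz': -0.09}
9 {'tx': 0.102, 'ty': -0.008, 'tz': 0.052, 'rz': -0.09}
10 {'tx': 0.102, 'ty': -0.004, 'tz': 0.051, 'rz': -0.09}
11 {'tx': 0.102, 'ty': 0.001, 'tz': 0.052, 'rz': -0.09}
12 {'tx': 0.102, 'ty': 0.006, 'tz': 0.051, 'rz': -0.09}
13 {'tx': 0.101, 'ty': 0.011, 'tz': 0.052, 'rz': -0.09}
14 {'tx': 0.101, 'ty': 0.015, 'tz': 0.051, 'rz': -0.09}
  -- [429.6 398.8  60.1]
15 {'tz': 0.038}
16 {'tz': 0.038}
17 {'tz': 0.038}
  -- [429.7 398.8   3.1]
carry
1 {'tz': -0.078}
2 {'tz': -0.078}
3 {'tz': -0.078}
  -- [429.6 398.8 120.1]
4 {'tx': -0.104, 'ty': -0.023, 'tz': -0.029, 'rx': -0.035, 'ry': 0.212, 'rz': 0.085}
5 {'tx': -0.101, 'ty': -0.018, 'tz': -0.041, 'rx': -0.035, 'ry': 0.212, 'rz': 0.085}
6 {'tx': -0.097, 'ty': -0.012, 'tz': -0.052, 'rx': -0.036, 'ry': 0.213, 'rz': 0.085}
7 {'tx': -0.091, 'ty': -0.007, 'tz': -0.063, 'rx': -0.035, 'ry': 0.212, 'rz': 0.086}
8 {'tx': -0.084, 'ty': -0.002, 'tz': -0.072, 'rx': -0.036, 'ry': 0.213, 'rz': 0.085}
9 {'tx': -0.075, 'ty': 0.003, 'tz': -0.081, 'rx': -0.035, 'ry': 0.212, 'rz': 0.086}
10 {'tx': -0.065, 'ty': 0.007, 'tz': -0.089, 'rx': -0.036, 'ry': 0.213, 'rz': 0.085}
  -- [502.   32.4 221.4]
lower
1 {'tx': -0.015, 'tz': 0.06}
2 {'tx': -0.015, 'tz': 0.06}
  -- [499.4  64.1 168.4]
3 {'tz': 0.017}
4 {'tz': 0.017}
5 {'tz': 0.018}
  -- [497.9  82.4 150. ]
```

>>> {"method": "send_rows", "body": {"motion": [{"tx": 0.111, "ty": -0.014, "tz": 0.009, "rx": 0, "ry": 0, "rz": -0.003, "gripper": -1}, {"tx": 0.111, "ty": -0.014, "tz": 0.009, "rx": 0, "ry": 0, "rz": -0.003, "gripper": -1}, {"tx": 0.111, "ty": -0.014, "tz": 0.009, "rx": 0, "ry": 0, "rz": -0.003, "gripper": -1}, {"tx": 0.111, "ty": -0.013, "tz": 0.009, "rx": 0, "ry": 0, "rz": -0.003, "gripper": -1}, {"tx": 0.11, "ty": -0.013, "tz": 0.009, "rx": 0, "ry": -0.001, "rz": -0.003, "gripper": -1}, {"tx": 0.111, "ty": -0.013, "tz": 0.009, "rx": 0, "ry": 0, "rz": -0.002, "gripper": -1}, {"tx": 0.11, "ty": -0.014, "tz": 0.008, "rx": 0, "ry": -0.001, "rz": -0.003, "gripper": -1}]}}

```text
time_s: 4.92
ee_pos: [503.7, 51.0, 240.6]
ee_rot: [179.9, 0.0, 94.7]
force: [-0.1, -0.1, 0.7]
gripper_width: 91.4
gripper_force: 0.0
```

>>> {"method": "send_rows", "body": {"motion": [{"tx": 0.101, "ty": -0.013, "tz": 0.051, "rx": 0, "ry": 0, "rz": -0.09, "gripper": -1}, {"tx": 0.102, "ty": -0.008, "tz": 0.052, "rx": 0, "ry": 0, "rz": -0.09, "gripper": -1}, {"tx": 0.102, "ty": -0.004, "tz": 0.051, "rx": 0, "ry": 0, "rz": -0.09, "gripper": -1}, {"tx": 0.102, "ty": 0.001, "tz": 0.052, "rx": 0, "ry": 0, "rz": -0.09, "gripper": -1}, {"tx": 0.102, "ty": 0.006, "tz": 0.051, "rx": 0, "ry": 0, "rz": -0.09, "gripper": -1}, {"tx": 0.101, "ty": 0.011, "tz": 0.052, "rx": 0, "ry": 0, "rz": -0.09, "gripper": -1}, {"tx": 0.101, "ty": 0.015, "tz": 0.051, "rx": 0, "ry": 0, "rz": -0.09, "gripper": -1}, {"tx": 0, "ty": 0, "tz": 0, "rx": 0, "ry": 0, "rz": 0, "gripper": -1}, {"tx": 0, "ty": 0, "tz": 0, "rx": 0, "ry": 0, "rz": 0, "gripper": -1}]}}

```text
time_s: 6.05
ee_pos: [429.9, 397.1, 60.2]
ee_rot: [180.0, 0.1, 113.6]
force: [-0.9, -0.5, 0.7]
gripper_width: 90.8
gripper_force: 0.0
```

```bash
python3 - <<'E'
from h import *
f,s=save('wrist','pics/w_g.png'); d0=load('pics/w_g.png')
print(cur()[0],s['ee_rot'],s['time_s'])
st=plan([(G+[0,0,3],RG,20)])
for x in (-105,-73,0): print(proj(d0,np.array([459,332,14])+x*dd))
cv2.imwrite('pics/w_g2.png',cv2.resize(f['frame'][:,:,::-1],(800,600)))
E
```

```text
[430.5 396.7  60.5] [180.    0.1 113.6] 6.05
1 {'tx': 0.002, 'tz': 0.038, 'rx': 0.001, 'rz': -0.001}
2 {'tx': 0.001, 'tz': 0.039, 'ry': 0.001, 'rz': -0.001}
3 {'tx': 0.002, 'tz': 0.038, 'rx': 0.001, 'rz': -0.001}
  -- [429.6 399.    3. ]
[276.5 175.5]
[276.5 220.2]
[276.3 311. ]
```

View pics/w_g2.png

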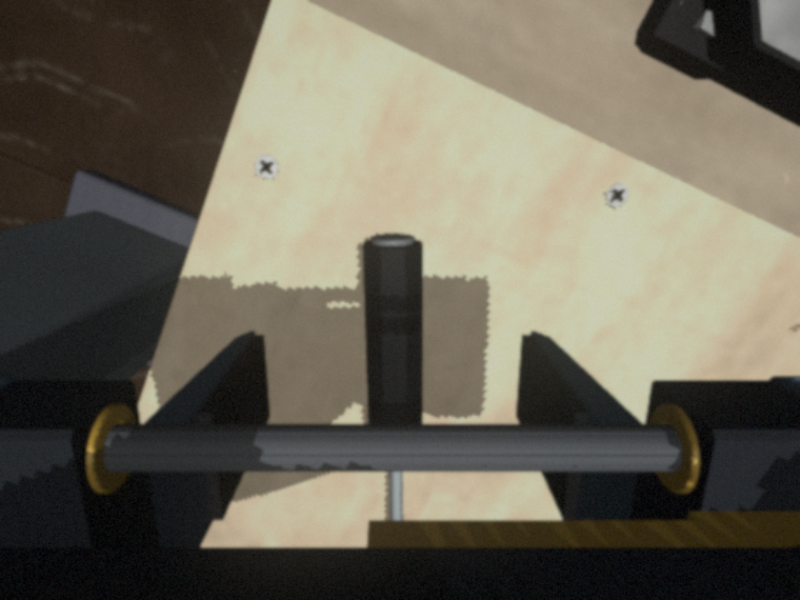

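The handle is centred between the fingers, with its cap end at (393,240); this agrees with the prediction to about 2 mm. Descending and gripping.

>>> {"method": "send_rows", "body": {"motion": [{"tx": 0.002, "ty": 0, "tz": 0.038, "rx": 0, "ry": 0, "rz": 0, "gripper": -1}, {"tx": 0.001, "ty": 0, "tz": 0.039, "rx": 0, "ry": 0, "rz": 0, "gripper": -1}, {"tx": 0.002, "ty": 0, "tz": 0.038, "rx": 0, "ry": 0, "rz": 0, "gripper": -1}, {"tx": 0, "ty": 0, "tz": 0, "rx": 0, "ry": 0, "rz": 0, "gripper": 0}, {"tx": 0, "ty": 0, "tz": 0, "rx": 0, "ry": 0, "rz": 0, "gripper": 1}, {"tx": 0, "ty": 0, "tz": 0, "rx": 0, "ry": 0, "rz": 0, "gripper": 1}, {"tx": 0, "ty": 0, "tz": 0, "rx": 0, "ry": 0, "rz": 0, "gripper": 1}, {"tx": 0, "ty": 0, "tz": 0, "rx": 0, "ry": 0, "rz": 0, "gripper": 1}], "grip_force": 40}}

```text
time_s: 7.1
ee_pos: [430.0, 399.2, 2.1]
ee_rot: [180.0, 0.0, 113.5]
force: [0.1, 0.7, 0.1]
gripper_width: 43.9
gripper_force: 0.0
```

```bash
python3 - <<'E'
from h import *
print(cur()[0],env.state()['ee_rot'],env.state()['gripper_width'])
off=lambda xs,zs: T0+xs*tx+zs*tz-73*tx-11*tz
st=plan([(G+[0,0,150],RG),((470,250,280),R.from_rotvec((RT*RG.inv()).as_rotvec()*.5)*RG),(off(-15,110),RT),(off(-8,35),RT)],w=10)
E
```

```text
[430.  399.2   2.1] [180.    0.  113.5] 43.92532919854041
1 {'tz': -0.099, 'ry': 0.001, 'rz': -0.001}
2 {'tz': -0.098, 'rz': -0.001}
3 {'tx': -0.001, 'tz': -0.099, 'ry': 0.001, 'rz': -0.002}
  -- [430.1 398.8 150.2]
4 {'tx': -0.076, 'ty': -0.012, 'tz': -0.065, 'rx': -0.031, 'ry': 0.186, 'rz': 0.075}
5 {'tx': -0.07, 'ty': -0.007, 'tz': -0.072, 'rx': -0.031, 'ry': 0.186, 'rz': 0.075}
6 {'tx': -0.063, 'ty': -0.004, 'tz': -0.079, 'rx': -0.031, 'ry': 0.185, 'rz': 0.074}
7 {'tx': -0.054, 'tz': -0.084, 'rx': -0.03, 'ry': 0.185, 'rz': 0.075}
  -- [469.8 250.2 279.9]
8 {'tx': -0.095, 'ty': -0.011, 'tz': -0.019, 'rx': -0.025, 'ry': 0.149, 'rz': 0.06}
9 {'tx': -0.093, 'ty': -0.007, 'tz': -0.026, 'rx': -0.025, 'ry': 0.149, 'rz': 0.06}
10 {'tx': -0.091, 'ty': -0.004, 'tz': -0.034, 'rx': -0.025, 'ry': 0.149, 'rz': 0.06}
11 {'tx': -0.088, 'ty': -0.001, 'tz': -0.04, 'rx': -0.024, 'ry': 0.148, 'rz': 0.059}
12 {'tx': -0.085, 'ty': 0.003, 'tz': -0.048, 'rx': -0.025, 'ry': 0.149, 'rz': 0.06}
  -- [503.7  14.4 232.2]
13 {'tx': -0.007, 'tz': 0.075}
14 {'tx': -0.007, 'tz': 0.075}
  -- [499.8  62.4 174.2]
```

>>> {"method": "send_rows", "body": {"motion": [{"tx": 0, "ty": 0, "tz": 0, "rx": 0, "ry": 0, "rz": 0, "gripper": 1}, {"tx": 0, "ty": 0, "tz": 0, "rx": 0, "ry": 0, "rz": 0, "gripper": 1}, {"tx": 0, "ty": 0, "tz": 0, "rx": 0, "ry": 0, "rz": 0, "gripper": 1}, {"tx": 0, "ty": 0, "tz": 0, "rx": 0, "ry": 0, "rz": 0, "gripper": 1}]}}

```text
time_s: 7.6
ee_pos: [430.2, 399.3, 3.3]
ee_rot: [180.0, 0.0, 113.5]
force: [-1.7, -2.2, 12.0]
gripper_width: 12.5
gripper_force: 32.5
```

>>> {"method": "send_rows", "body": {"motion": [{"tx": 0, "ty": 0, "tz": -0.05, "rx": 0, "ry": 0, "rz": 0, "gripper": 1}, {"tx": 0, "ty": 0, "tz": -0.098, "rx": 0, "ry": 0, "rz": 0, "gripper": 1}, {"tx": 0, "ty": 0, "tz": -0.1, "rx": 0, "ry": 0, "rz": 0, "gripper": 1}, {"tx": 0, "ty": 0, "tz": -0.048, "rx": 0, "ry": 0, "rz": 0, "gripper": 1}]}}

```text
time_s: 8.1
ee_pos: [430.8, 400.2, 153.1]
ee_rot: [179.7, -0.0, 113.5]
force: [-0.1, 0.6, -0.2]
gripper_width: 0.5
gripper_force: 0.0
```

The grip slipped off: the fingers are at 0.5 mm with no force. Looking again.

```bash
python3 - <<'E'
from h import *
f,s=save('wrist','pics/w_h.png')
t,_=save('top','pics/top1.png'); 
i=t['frame'][:,:,::-1][190:290,90:223]
o=np.vstack([cv2.resize(f['frame'][:,:,::-1],(400,300)),cv2.resize(i,(400,300),interpolation=cv2.INTER_CUBIC)])
g,_=save('side','pics/side1.png'); j=g['frame'][:,:,::-1][120:200,150:257]
o=np.hstack([o,np.vstack([cv2.resize(j,(400,300),interpolation=cv2.INTER_CUBIC),np.zeros((300,400,3),np.uint8)])])
cv2.imwrite('pics/h2.png',o)
E
```

```text
(no output)
```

View pics/h2.png

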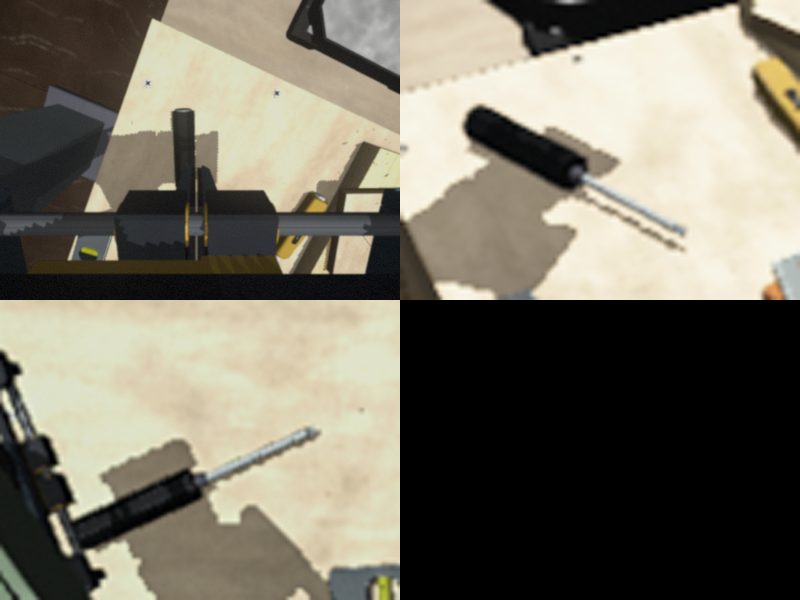

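The driver is still flat on the bench, about 20 mm sideways of where it was. The hard pinch above its axis squeezed it out and it rolled. In the top tile the tip is at (317,433) and the shoulder at (200,480); in the wrist tile the cap is at (184,110). I'll remeasure, then grip lower and more gently.

```bash
python3 - <<'E'
from h import *
t=load('pics/top1.png');w=load('pics/w_h.png');s=load('pics/side1.png')
print(w[1]['ee_pos'])
T=lambda u,v:(u/3.008+90,(v-300)/3.0+190); S=lambda u,v:((u-400)/3.74+150,v/3.75+120)
print('tip',atz(t,T(317,433),14),atz(s,S(685,230),14),tri((t,T(317,433)),(s,S(685,230))))
print('sh',atz(t,T(200,480),14),atz(s,S(580,178),14),tri((t,T(200,480)),(s,S(580,178))))
print('cap w',atz(w,(184*1.4,110*1.4),14),'low',atz(w,(186.5*1.4,180*1.4),14),'s',atz(s,S(472,118),14))
E
```

```text
[430.8 400.2 153.1]
tip [486.8 226.5  14. ] [494.2 229.3  14. ] (array([489.4, 224.9,  18.6]), [3.0, 3.0])
sh [447.6 324.9  14. ] [449.7 319.7  14. ] (array([449.4, 325.3,  10.1]), [1.7, 1.7])
cap w [402.  426.8  14. ] low [443.2 337.6  14. ] s [402.7 429.   14. ]
```

```bash
cat >> h.py <<'E'
dd=yawd(-66); G=np.array([417.2,395,0]); RG=rot(-dd,DN)
E
python3 - <<'E'
from h import *
plan([(G+[0,0,70],RG)])
E
```

```text
1 {'tx': 0.001, 'ty': -0.014, 'tz': 0.081, 'rx': 0.002, 'rz': -0.009}
2 {'tx': 0.001, 'ty': -0.014, 'tz': 0.08, 'rx': 0.002, 'rz': -0.008}
  -- [417.2 395.   70.2]
```

Open fully at height first, then descend.

>>> {"method": "send_rows", "body": {"motion": [{"tx": 0.001, "ty": -0.028, "tz": 0, "rx": 0.003, "ry": 0, "rz": -0.017, "gripper": -1}, {"tx": 0, "ty": 0, "tz": 0, "rx": 0, "ry": 0, "rz": 0, "gripper": -1}, {"tx": 0, "ty": 0, "tz": 0, "rx": 0, "ry": 0, "rz": 0, "gripper": -1}, {"tx": 0, "ty": 0, "tz": 0, "rx": 0, "ry": 0, "rz": 0, "gripper": -1}, {"tx": 0, "ty": 0, "tz": 0, "rx": 0, "ry": 0, "rz": 0, "gripper": -1}, {"tx": 0, "ty": 0, "tz": 0, "rx": 0, "ry": 0, "rz": 0, "gripper": -1}, {"tx": 0, "ty": 0, "tz": 0.08, "rx": 0, "ry": 0, "rz": 0, "gripper": -1}, {"tx": 0, "ty": 0, "tz": 0.08, "rx": 0, "ry": 0, "rz": 0, "gripper": -1}, {"tx": 0, "ty": 0, "tz": 0, "rx": 0, "ry": 0, "rz": 0, "gripper": -1}]}}

```text
time_s: 9.38
ee_pos: [414.9, 392.3, 67.2]
ee_rot: [-179.5, 0.2, 114.0]
force: [-0.5, 0.4, 0.3]
gripper_width: 87.5
gripper_force: 0.0
```

```bash
python3 - <<'E'
from h import *
f,s=save('wrist','pics/w_i.png'); D=load('pics/w_i.png'); g=cv2.GaussianBlur(f['frame'].max(2),(3,3),0)
print(cur()[0],s['ee_rot'],s['gripper_width'],s['time_s'])
p=[]
for v in range(150,290,8):
    x=np.where(g[v,235:320]<62)[0]
    if len(x)>3: 
        u=235+(x[0]+x[-1])/2; p.append((u,v)); print(v,x[0]+235,x[-1]+235,g[v,235:320].min(),atz(D,(u,v),14)[:2])
print(g[170:300:16,240:320:5])
E
```

```text
[416.4 393.6  69.4] [-179.5    0.2  114. ] 87.45969236740238 9.375
174 261 297 49 [403.1 423.4]
182 261 297 47 [405.4 418.2]
190 261 297 44 [407.8 413. ]
198 261 298 41 [410.5 407.8]
206 261 298 36 [413.  402.3]
214 261 298 35 [415.5 396.9]
222 262 298 32 [418.3 391.4]
230 262 298 32 [420.8 385.8]
238 262 298 33 [423.4 380.1]
246 262 298 32 [426.  374.3]
254 262 297 31 [428.3 368.3]
262 262 298 29 [431.3 362.5]
270 262 297 31 [433.7 356.3]
278 262 297 30 [436.5 350.2]
286 262 296 30 [438.9 343.8]
[[216 216 215 206 124  67 101 114 121 124 109  80 188 215 215 216]
 [215 214 215 173  76  47  50  57  58  58  49  47 153 215 215 215]
 [135 134 134 135  85  43  44  53  51  55  42  42 109 133 135 135]
 [131 129 129 129  84  36  38  46  45  44  37  36 112 134 134 135]
 [131 131 132 169  98  35  37  47  45  46  37  33 112 133 132 132]
 [130 130 131 129 110  32  33  42  44  45  37  32 111 129 129 129]
 [130 131 129 130 109  33  33  42  43  43  35  34 113 128 129 129]
 [129 190 212 211 117  30  29  32  34  34  32  31 121 128 128 128]
 [ 64  65  64  64  51  42  41  42  41  42  43  39  61  65  63  65]]
```

The handle's axis is clear: yaw -65.8°, through (416.3,395). I'll descend to 1 mm and close gently, checking the width before lifting.

```bash
python3 - <<'E'
from h import *
G=np.array([416.2,395.2,0]);RG=rot(-yawd(-65.9),DN)
plan([(G+[0,0,1.],RG,24)])
print(env.state()['ee_pos'])
E
```

```text
1 {'tx': 0.001, 'tz': 0.046, 'rx': -0.002, 'ry': 0.001, 'rz': -0.001}
2 {'tx': 0.001, 'ty': 0.001, 'tz': 0.045, 'rx': -0.003, 'ry': 0.001, 'rz': -0.001}
3 {'tx': 0.001, 'tz': 0.046, 'rx': -0.002, 'ry': 0.001, 'rz': -0.002}
  -- [416.1 395.1   0.9]
[416.4 393.6  69.4]
```

>>> {"method": "send_rows", "body": {"motion": [{"tx": 0.001, "ty": 0, "tz": 0.046, "rx": -0.002, "ry": 0.001, "rz": -0.001, "gripper": -1}, {"tx": 0.001, "ty": 0.001, "tz": 0.045, "rx": -0.003, "ry": 0.001, "rz": -0.001, "gripper": -1}, {"tx": 0.001, "ty": 0, "tz": 0.046, "rx": -0.002, "ry": 0.001, "rz": -0.002, "gripper": -0.5}, {"tx": 0, "ty": 0, "tz": 0, "rx": 0, "ry": 0, "rz": 0, "gripper": 0}, {"tx": 0, "ty": 0, "tz": 0, "rx": 0, "ry": 0, "rz": 0, "gripper": 0.2}, {"tx": 0, "ty": 0, "tz": 0, "rx": 0, "ry": 0, "rz": 0, "gripper": 0.25}, {"tx": 0, "ty": 0, "tz": 0, "rx": 0, "ry": 0, "rz": 0, "gripper": 0.3}, {"tx": 0, "ty": 0, "tz": 0, "rx": 0, "ry": 0, "rz": 0, "gripper": 0.3}], "grip_force": 12}}

```text
time_s: 10.42
ee_pos: [416.7, 395.7, 1.8]
ee_rot: [179.9, -0.1, 114.1]
force: [-0.2, -0.8, -0.1]
gripper_width: 34.1
gripper_force: 0.0
```

>>> {"method": "send_rows", "body": {"motion": [{"tx": 0, "ty": 0, "tz": 0, "rx": 0, "ry": 0, "rz": 0, "gripper": 0.34}, {"tx": 0, "ty": 0, "tz": 0, "rx": 0, "ry": 0, "rz": 0, "gripper": 0.38}, {"tx": 0, "ty": 0, "tz": 0, "rx": 0, "ry": 0, "rz": 0, "gripper": 0.42}, {"tx": 0, "ty": 0, "tz": 0, "rx": 0, "ry": 0, "rz": 0, "gripper": 0.46}]}}

```text
time_s: 10.92
ee_pos: [416.5, 395.5, 1.3]
ee_rot: [179.9, -0.0, 114.1]
force: [0.2, -0.1, -0.6]
gripper_width: 25.0
gripper_force: 0.0
```

```bash
python3 - <<'E'
from h import *
f,s=save('wrist','pics/w_j.png'); g,_=save('side','pics/side2.png')
print(s['gripper_width'],s['gripper_force'],s['ee_pos'])
o=np.vstack([cv2.resize(f['frame'][:,:,::-1][130:340,140:420],(800,600),interpolation=cv2.INTER_CUBIC)[:, 0:800]])
a=cv2.resize(f['frame'][:,:,::-1][130:340,140:420],(400,300),interpolation=cv2.INTER_CUBIC); b=cv2.resize(g['frame'][:,:,::-1][100:205,130:270],(400,300),interpolation=cv2.INTER_CUBIC)
cv2.imwrite('pics/j2.png',np.hstack([a,b]))
E
```

```text
25.031290577500283 0.0 [416.5 395.5   1.3]
```

View pics/j2.png

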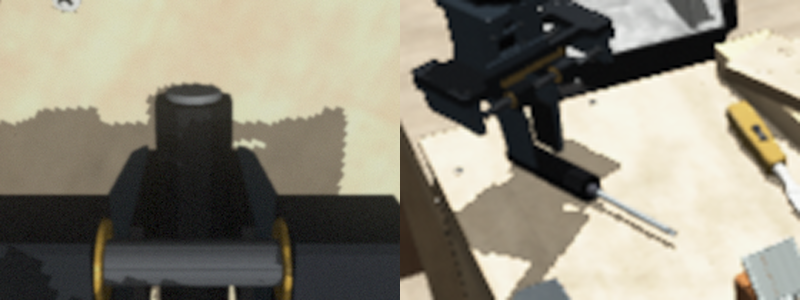

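The fingers straddle the handle correctly but don't load it yet; the fingertips look about 5 mm wider per side than the reported opening. I'll close a little at a time at low force and watch.

>>> {"method": "send_rows", "body": {"motion": [{"tx": 0, "ty": 0, "tz": 0, "rx": 0, "ry": 0, "rz": 0, "gripper": 0.5}, {"tx": 0, "ty": 0, "tz": 0, "rx": 0, "ry": 0, "rz": 0, "gripper": 0.54}], "grip_force": 6}}

```text
time_s: 11.28
ee_pos: [416.5, 395.5, 1.3]
ee_rot: [179.9, -0.0, 114.1]
force: [-0.2, 0.6, -0.6]
gripper_width: 21.4
gripper_force: 0.0
```

>>> {"method": "send_rows", "body": {"motion": [{"tx": 0, "ty": 0, "tz": 0, "rx": 0, "ry": 0, "rz": 0, "gripper": 0.58}, {"tx": 0, "ty": 0, "tz": 0, "rx": 0, "ry": 0, "rz": 0, "gripper": 0.62}]}}

```text
time_s: 11.52
ee_pos: [416.9, 395.7, 1.6]
ee_rot: [179.8, -0.0, 114.1]
force: [-0.0, -0.2, 2.2]
gripper_width: 17.4
gripper_force: 4.6
```

>>> {"method": "send_rows", "body": {"motion": [{"tx": 0, "ty": 0, "tz": 0, "rx": 0, "ry": 0, "rz": 0, "gripper": 0.66}, {"tx": 0, "ty": 0, "tz": 0, "rx": 0, "ry": 0, "rz": 0, "gripper": 0.66}], "grip_force": 6}}

```text
time_s: 11.78
ee_pos: [416.8, 395.7, 1.5]
ee_rot: [179.9, -0.0, 114.1]
force: [1.5, -0.2, 0.9]
gripper_width: 17.1
gripper_force: 4.8
```

```bash
python3 - <<'E'
from h import *
print(env.grasp_offset); s=env.state(); print(s['gripper_width'],s['gripper_force'],s['force'],s['ee_pos'],s['time_s'])
for n in ('w_g','w_j'):
    f,s=load(f'pics/{n}.png'); im=f['frame']; g=im.max(2)
    print(n,s['gripper_width'])
    for v in range(215,300,12): print(v,g[v,150:410:5])
E
```

```text
18.8
17.118096280332836 4.822096265852451 [ 1.5 -0.2  0.9] [416.8 395.7   1.5] 11.775
w_g 90.84560666382664
215 [118 122 122 128 129 124 125 125 124 121 120 119 125 124 127 122 156 144
 140 157 144  76  39  34  39  38  42  36  35  69 126 127 126 126 128 128
 125 123 143 202 202 201 204 202 202 203 201 207 204 203 203 202]
227 [121 124 124 122 123 123 128 124 119 125 122 122 123 126 125 120 124 126
 122 121 124  88  28  28  37  31  37  31  29  70 124 124 123 124 123 126
 121 126 141 200 200 201 202 202 202 201 202 203 204 205 202 202]
239 [124 123 107  38  37  29  25  95 125 120 124 124 125 123 122 123 124 122
 126 124 124 107  32  31  36  42  44  35  31  70 122 123 126 124 124 125
 127 124 143 204 202 205 202 111  46  46  51  50 191 201 205 202]
251 [ 39  34  38  32  32  27  27  62 115 121 118 118 122 123 121 120 120 120
 124 121 123 111  31  32  43  41  45  33  36  67 120 126 126 126 124 122
 126 124 185 201 204 200 202  70  43  42  41  42  45  49  97 199]
263 [ 35  30  25  23  24  17  26  30 119 116 121 119 122 128 121 116 120 121
 118 117 121 115  28  27  39  36  41  35  31  72 12
[... 1630 characters left out ...]
3  39  35  38  35
  23  24  17  23  21  28  23  23  23  27  25  24  16  26  24  36  37  35
  38 128 128 130 133 130 130 129 131 131 212 214 212 213 217 215]
275 [24 29 28 31 29 27 27 26 27 21 29 27 25 23 36 38 32 27 26 12 17 16 18 23
 27 24 24 20 16 15 22 28 23 20 31 32 36 22 26 26 32 28 26 33 36 35 32 36
 34 37 39 39]
287 [30 21 28 27 27 26 22 17 22 23 23 25 69 66 31 35 32 25 19 14  8 24 18 25
 22 23 16 17 24 17  7 14 20 22 33 35 36 56 45 25 28 24 14 24 22 29 22 30
 27 34 31 34]
299 [ 28  24  26  27  25  22  23  25  15  25  21  27 129  41  40  39  38  41
  40  39  36  39  36  36  30  36  35  33  38  36  34  41  41  37  37  35
  40  44  86  22  20  24  24  30  24  27  27  25  28  24  28  31]
```

>>> {"method": "send_rows", "body": {"motion": [{"tx": 0, "ty": 0, "tz": 0, "rx": 0, "ry": 0, "rz": 0, "gripper": 0.7}, {"tx": 0, "ty": 0, "tz": 0, "rx": 0, "ry": 0, "rz": 0, "gripper": 0.7}], "grip_force": 14}}

```text
time_s: 12.02
ee_pos: [416.8, 395.7, 1.6]
ee_rot: [179.9, -0.0, 114.1]
force: [0.4, -0.3, 2.8]
gripper_width: 17.3
gripper_force: 10.9
```

>>> {"method": "send_rows", "body": {"motion": [{"tx": 0, "ty": 0, "tz": 0, "rx": 0, "ry": 0, "rz": 0, "gripper": 0.8}, {"tx": 0, "ty": 0, "tz": 0, "rx": 0, "ry": 0, "rz": 0, "gripper": 0.8}], "grip_force": 20}}

```text
time_s: 12.28
ee_pos: [416.9, 395.7, 1.7]
ee_rot: [179.8, -0.0, 114.1]
force: [0.6, 0.1, 5.0]
gripper_width: 16.5
gripper_force: 15.9
```

Two independent checks, the contact width on the chamfer and the fingertip rows in the image, say the real finger ends sit about 24 mm short of the reported TCP. The pads are on the handle's top chamfer. I'll open, then descend in small steps while watching force.

>>> {"method": "send_rows", "body": {"motion": [{"tx": 0, "ty": 0, "tz": 0, "rx": 0, "ry": 0, "rz": 0, "gripper": 0.5}, {"tx": 0, "ty": 0, "tz": 0, "rx": 0, "ry": 0, "rz": 0, "gripper": -0.2}, {"tx": 0, "ty": 0, "tz": 0, "rx": 0, "ry": 0, "rz": 0, "gripper": -0.2}, {"tx": 0, "ty": 0, "tz": 0.006, "rx": 0, "ry": 0, "rz": 0, "gripper": -0.2}, {"tx": 0, "ty": 0, "tz": 0.006, "rx": 0, "ry": 0, "rz": 0, "gripper": -0.2}], "grip_force": 8}}

```text
time_s: 12.9
ee_pos: [416.4, 395.4, -5.0]
ee_rot: [179.9, -0.0, 114.1]
force: [-0.8, 0.3, -0.9]
gripper_width: 54.2
gripper_force: 0.0
```

No force at z = -5, so the offset is confirmed. Continuing down.

>>> {"method": "send_rows", "body": {"motion": [{"tx": 0, "ty": 0, "tz": 0.008, "rx": 0, "ry": 0, "rz": 0, "gripper": -0.2}, {"tx": 0, "ty": 0, "tz": 0.008, "rx": 0, "ry": 0, "rz": 0, "gripper": 0}]}}

```text
time_s: 13.15
ee_pos: [416.5, 395.5, -13.0]
ee_rot: [179.9, -0.0, 114.1]
force: [-0.6, 0.2, 0.4]
gripper_width: 47.8
gripper_force: 0.0
```

>>> {"method": "send_rows", "body": {"motion": [{"tx": 0, "ty": 0, "tz": 0.007, "rx": 0, "ry": 0, "rz": 0, "gripper": 0.15}, {"tx": 0, "ty": 0, "tz": 0, "rx": 0, "ry": 0, "rz": 0, "gripper": 0.3}, {"tx": 0, "ty": 0, "tz": 0, "rx": 0, "ry": 0, "rz": 0, "gripper": 0.36}, {"tx": 0, "ty": 0, "tz": 0, "rx": 0, "ry": 0, "rz": 0, "gripper": 0.42}, {"tx": 0, "ty": 0, "tz": 0, "rx": 0, "ry": 0, "rz": 0, "gripper": 0.5}], "grip_force": 8}}

```text
time_s: 13.78
ee_pos: [416.7, 395.7, -16.0]
ee_rot: [179.9, -0.0, 114.1]
force: [0.0, -0.1, -1.1]
gripper_width: 28.0
gripper_force: 8.0
```

Width is 28.0 at 8 N, a proper grip on the flats. Firming it up and lifting, then planning the carry.

>>> {"method": "send_rows", "body": {"motion": [{"tx": 0, "ty": 0, "tz": 0, "rx": 0, "ry": 0, "rz": 0, "gripper": 1}, {"tx": 0, "ty": 0, "tz": 0, "rx": 0, "ry": 0, "rz": 0, "gripper": 1}, {"tx": 0, "ty": 0, "tz": -0.03, "rx": 0, "ry": 0, "rz": 0, "gripper": 1}, {"tx": 0, "ty": 0, "tz": -0.08, "rx": 0, "ry": 0, "rz": 0, "gripper": 1}, {"tx": 0, "ty": 0, "tz": -0.1, "rx": 0, "ry": 0, "rz": 0, "gripper": 1}, {"tx": 0, "ty": 0, "tz": -0.09, "rx": 0, "ry": 0, "rz": 0, "gripper": 1}], "grip_force": 40}}

```text
time_s: 14.52
ee_pos: [416.2, 395.3, 136.5]
ee_rot: [179.8, -0.1, 114.1]
force: [0.0, 1.0, -1.6]
gripper_width: 27.5
gripper_force: 40.0
```

```bash
python3 - <<'E'
from h import *
s=env.state();print(cur()[0],s['gripper_width'],s['gripper_force'],s['force'],s['qpos'])
off=lambda xs,zs: T0+xs*tx+zs*tz-73*tx-30*tz
RG=cur()[1]
plan([((465,260,270),R.from_rotvec((RT*RG.inv()).as_rotvec()*.5)*RG),(off(-15,110),RT),(off(-8,35),RT)],w=10)
E
```

```text
[416.2 395.3 136.5] 27.501665762024764 39.99022264033556 [ 0.   1.  -1.6] [42.4 20.4 94.7  0.  64.7 18.3]
1 {'tx': -0.072, 'ty': -0.005, 'tz': -0.067, 'rx': -0.031, 'ry': 0.185, 'rz': 0.077}
2 {'tx': -0.065, 'ty': -0.001, 'tz': -0.073, 'rx': -0.031, 'ry': 0.185, 'rz': 0.077}
3 {'tx': -0.057, 'ty': 0.002, 'tz': -0.08, 'rx': -0.031, 'ry': 0.186, 'rz': 0.077}
4 {'tx': -0.05, 'ty': 0.006, 'tz': -0.084, 'rx': -0.032, 'ry': 0.185, 'rz': 0.077}
  -- [465.2 259.9 269.8]
5 {'tx': -0.094, 'ty': -0.009, 'tz': -0.017, 'rx': -0.025, 'ry': 0.148, 'rz': 0.061}
6 {'tx': -0.093, 'ty': -0.006, 'tz': -0.025, 'rx': -0.025, 'ry': 0.148, 'rz': 0.062}
7 {'tx': -0.091, 'ty': -0.003, 'tz': -0.032, 'rx': -0.025, 'ry': 0.148, 'rz': 0.061}
8 {'tx': -0.088, 'ty': 0.001, 'tz': -0.039, 'rx': -0.025, 'ry': 0.149, 'rz': 0.062}
9 {'tx': -0.084, 'ty': 0.004, 'tz': -0.045, 'rx': -0.024, 'ry': 0.148, 'rz': 0.061}
  -- [502.6  28.  218.8]
10 {'tx': -0.007, 'tz': 0.075}
11 {'tx': -0.007, 'tz': 0.075}
  -- [498.7  76.  160.9]
```

>>> {"method": "send_rows", "body": {"motion": [{"tx": -0.072, "ty": -0.005, "tz": -0.067, "rx": -0.031, "ry": 0.185, "rz": 0.077, "gripper": 1}, {"tx": -0.065, "ty": -0.001, "tz": -0.073, "rx": -0.031, "ry": 0.185, "rz": 0.077, "gripper": 1}, {"tx": -0.057, "ty": 0.002, "tz": -0.08, "rx": -0.031, "ry": 0.186, "rz": 0.077, "gripper": 1}, {"tx": -0.05, "ty": 0.006, "tz": -0.084, "rx": -0.032, "ry": 0.185, "rz": 0.077, "gripper": 1}, {"tx": -0.094, "ty": -0.009, "tz": -0.017, "rx": -0.025, "ry": 0.148, "rz": 0.061, "gripper": 1}, {"tx": -0.093, "ty": -0.006, "tz": -0.025, "rx": -0.025, "ry": 0.148, "rz": 0.062, "gripper": 1}, {"tx": -0.091, "ty": -0.003, "tz": -0.032, "rx": -0.025, "ry": 0.148, "rz": 0.061, "gripper": 1}, {"tx": -0.088, "ty": 0.001, "tz": -0.039, "rx": -0.025, "ry": 0.149, "rz": 0.062, "gripper": 1}, {"tx": -0.084, "ty": 0.004, "tz": -0.045, "rx": -0.024, "ry": 0.148, "rz": 0.061, "gripper": 1}, {"tx": 0, "ty": 0, "tz": 0, "rx": 0, "ry": 0, "rz": 0, "gripper": 1}, {"tx": 0, "ty": 0, "tz": 0, "rx": 0, "ry": 0, "rz": 0, "gripper": 1}]}}

```text
time_s: 15.9
ee_pos: [502.7, 28.3, 217.0]
ee_rot: [-180.0, -44.9, 94.7]
force: [-0.5, -0.0, 0.3]
gripper_width: 27.9
gripper_force: 40.0
```

```bash
python3 - <<'E'
from h import *
s=env.state();p,r=cur();print(p,s['gripper_width'],s['gripper_force'],s['qpos'],s['time_s'], np.degrees((r.inv()*RT).magnitude()))
off=lambda xs,zs: T0+xs*tx+zs*tz-73*tx-30*tz
D=lambda:None
t,_=save('top','pics/top3.png');g,_=save('side','pics/side3.png')
T=load('pics/top3.png');S=load('pics/side3.png')
ax=p-30*r.apply([0,0,1]); X=-r.apply([1,0,0])
for n,x in (('cap',-108),('sh',0),('tip',110)):
    q=ax+(x+73)*X; q=ax+(x+73)*X; print(n,q,proj(T,q),proj(S,q))
plan([(off(-8,35),RT),(off(-8,8),RT,14)])
a=t['frame'][:,:,::-1][165:285,200:360];b=g['frame'][:,:,::-1][110:230,180:340]
cv2.imwrite('pics/k.png',np.vstack([np.hstack([cv2.resize(i,(400,300),interpolation=cv2.INTER_CUBIC) for i in(a,b)]),]))
E
```

```text
[502.7  28.3 217. ] 27.949218522398976 39.990526707842946 [-24.4  21.3  97.1  38.1  88.  -39.7] 15.9 0.06513670536998435
cap [502.5  31.8 263. ] [271.3 217. ] [261.9 137.4]
sh [508.7 -44.4 186.7] [305.3 217.8] [283.7 190.6]
tip [ 515.1 -122.   109. ] [335.6 218.4] [305.4 243.7]
1 {'tx': -0.007, 'tz': 0.073, 'rx': -0.001, 'ry': 0.002, 'rz': 0.002}
2 {'tx': -0.007, 'tz': 0.073, 'rx': -0.001, 'ry': 0.001, 'rz': 0.002}
  -- [498.7  75.7 160.8]
3 {'tz': 0.027}
4 {'tz': 0.027}
  -- [497.2  94.8 141.7]
```

View pics/k.png

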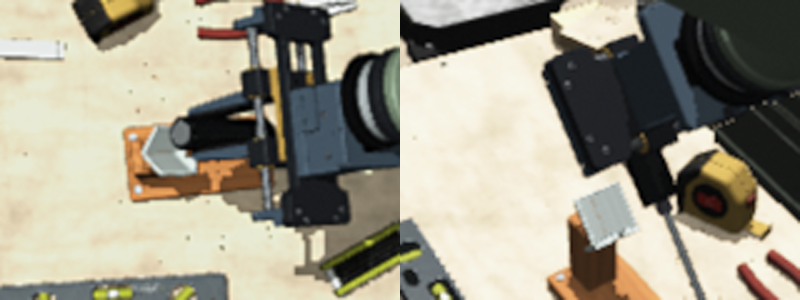

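The top tile shows the cap at (180,132) and the side tile the shoulder at (663,205); both are within 2 px of prediction. Lowering.

>>> {"method": "send_rows", "body": {"motion": [{"tx": -0.007, "ty": 0, "tz": 0.073, "rx": -0.001, "ry": 0.002, "rz": 0.002, "gripper": 1}, {"tx": -0.007, "ty": 0, "tz": 0.073, "rx": -0.001, "ry": 0.001, "rz": 0.002, "gripper": 1}, {"tx": 0, "ty": 0, "tz": 0.027, "rx": 0, "ry": 0, "rz": 0, "gripper": 1}, {"tx": 0, "ty": 0, "tz": 0.027, "rx": 0, "ry": 0, "rz": 0, "gripper": 1}, {"tx": 0, "ty": 0, "tz": 0, "rx": 0, "ry": 0, "rz": 0, "gripper": 1}]}}

```text
time_s: 16.62
ee_pos: [497.3, 94.3, 141.0]
ee_rot: [-179.9, -45.0, 94.6]
force: [0.2, -0.0, -0.1]
gripper_width: 27.8
gripper_force: 40.0
```

>>> {"method": "send_rows", "body": {"motion": [{"tx": 0, "ty": 0, "tz": 0.005, "rx": 0, "ry": 0, "rz": 0, "gripper": 1}, {"tx": 0, "ty": 0, "tz": 0.005, "rx": 0, "ry": 0, "rz": 0, "gripper": 1}, {"tx": 0, "ty": 0, "tz": 0, "rx": 0, "ry": 0, "rz": 0, "gripper": 1}]}}

```text
time_s: 17.0
ee_pos: [497.3, 97.0, 137.3]
ee_rot: [-179.9, -45.0, 94.5]
force: [0.5, 1.3, -1.6]
gripper_width: 27.4
gripper_force: 40.0
```

```bash
cat >> h.py <<'E'
def rep(off=(0,0,0)):
    s=env.state();p,r=cur(); M=np.c_[tx,np.cross(tz,tx),tz]
    print('t',s['time_s'],'TCP in trough',M.T@(p-T0),'F trough',M.T@s['force'],'w',s['gripper_width'],s['gripper_force'],'tilt err',(r.inv()*RT).as_rotvec(degrees=True))
E
python3 -c "
from h import *
rep()"
```

```text
t 17.0 TCP in trough [-79.2   0.4 -26.4] F trough [ 0.3  0.6 -2. ] w 27.405034290396443 39.990348438732326 tilt err [ 0.  -0.  -0.1]
```

>>> {"method": "send_rows", "body": {"motion": [{"tx": 0, "ty": 0, "tz": 0.004, "rx": 0, "ry": 0, "rz": 0, "gripper": 1}, {"tx": 0, "ty": 0, "tz": 0, "rx": 0, "ry": 0, "rz": 0, "gripper": 1}, {"tx": 0, "ty": 0, "tz": 0.003, "rx": 0, "ry": 0, "rz": 0, "gripper": 1}, {"tx": 0, "ty": 0, "tz": 0, "rx": 0, "ry": 0, "rz": 0, "gripper": 1}]}}

```text
time_s: 17.5
ee_pos: [497.2, 99.5, 134.9]
ee_rot: [-179.9, -45.0, 94.5]
force: [0.6, -0.4, 0.3]
gripper_width: 27.9
gripper_force: 40.0
```

```bash
python3 -c "
from h import *
rep()"
```

```text
t 17.5 TCP in trough [-79.3   0.5 -30. ] F trough [0.1 0.6 0.5] w 27.855003072716134 39.990648922976106 tilt err [ 0.1 -0.  -0.1]
```

>>> {"method": "send_rows", "body": {"motion": [{"tx": 0, "ty": 0, "tz": 0.002, "rx": 0, "ry": 0, "rz": 0, "gripper": 1}, {"tx": 0, "ty": 0, "tz": 0.002, "rx": 0, "ry": 0, "rz": 0, "gripper": 1}, {"tx": 0, "ty": 0, "tz": 0, "rx": 0, "ry": 0, "rz": 0, "gripper": 1}]}}

```text
time_s: 17.88
ee_pos: [497.2, 100.0, 134.5]
ee_rot: [180.0, -45.0, 94.6]
force: [-2.3, -7.8, 9.4]
gripper_width: 27.6
gripper_force: 40.0
```

```bash
python3 -c "
from h import *
rep()"
```

```text
t 17.875 TCP in trough [-79.3   0.6 -30.6] F trough [-1.3 -3.  12. ] w 27.581983528219915 40.00262497924268 tilt err [ 0.1  0.  -0.1]
```

The V is reached at z -30.6. Easing off slightly and sliding down to the stop.

>>> {"method": "send_rows", "body": {"motion": [{"tx": -0.004, "ty": 0, "tz": -0.001, "rx": 0, "ry": 0, "rz": 0, "gripper": 1}, {"tx": -0.004, "ty": 0, "tz": 0, "rx": 0, "ry": 0, "rz": 0, "gripper": 1}, {"tx": -0.003, "ty": 0, "tz": 0, "rx": 0, "ry": 0, "rz": 0, "gripper": 1}, {"tx": 0, "ty": 0, "tz": 0, "rx": 0, "ry": 0, "rz": 0, "gripper": 1}]}}

```text
time_s: 18.38
ee_pos: [497.2, 98.5, 133.4]
ee_rot: [180.0, -45.4, 94.7]
force: [-2.0, -2.1, 14.7]
gripper_width: 27.6
gripper_force: 40.0
```

```bash
python3 -c "
from h import *
rep()"
```

```text
t 18.375 TCP in trough [-77.5   0.5 -30.2] F trough [-9.  -2.2 11.7] w 27.577381966709787 39.99974691309035 tilt err [ 0.1 -0.4 -0. ]
```

>>> {"method": "send_rows", "body": {"motion": [{"tx": 0, "ty": 0, "tz": -0.002, "rx": 0, "ry": 0, "rz": 0, "gripper": 1}, {"tx": 0, "ty": 0, "tz": -0.001, "rx": 0, "ry": 0, "rz": 0, "gripper": 1}, {"tx": 0, "ty": 0, "tz": 0, "rx": 0, "ry": 0, "rz": 0, "gripper": 1}]}}

```text
time_s: 18.75
ee_pos: [497.5, 95.9, 131.0]
ee_rot: [-179.9, -45.1, 94.5]
force: [0.6, 0.3, 1.0]
gripper_width: 27.5
gripper_force: 40.0
```

```bash
python3 -c "
from h import *
rep()"
```

```text
t 18.75 TCP in trough [-74.    0.6 -30.1] F trough [-0.9  0.7  0.5] w 27.4721961798036 39.99774643918499 tilt err [ 0.1 -0.1 -0.1]
```

It was friction; it is free now. Pushing on toward the stop.

>>> {"method": "send_rows", "body": {"motion": [{"tx": -0.003, "ty": 0, "tz": 0, "rx": 0, "ry": 0, "rz": 0, "gripper": 1}, {"tx": -0.003, "ty": 0, "tz": 0, "rx": 0, "ry": 0, "rz": 0, "gripper": 1}, {"tx": 0, "ty": 0, "tz": 0, "rx": 0, "ry": 0, "rz": 0, "gripper": 1}]}}

```text
time_s: 19.12
ee_pos: [497.5, 95.1, 130.4]
ee_rot: [-179.9, -45.3, 94.5]
force: [1.6, 2.1, 6.9]
gripper_width: 27.7
gripper_force: 40.0
```

```bash
python3 -c "
from h import *
rep()"
```

```text
t 19.125 TCP in trough [-72.9   0.5 -29.9] F trough [-6.3  1.8  3.5] w 27.65700988363956 39.99855334404856 tilt err [ 0.  -0.3 -0.1]
```

Held by the stop at x = -72.9, which agrees with the estimate. Releasing.

>>> {"method": "send_rows", "body": {"motion": [{"tx": 0.001, "ty": 0, "tz": 0, "rx": 0, "ry": 0, "rz": 0, "gripper": 1}, {"tx": 0, "ty": 0, "tz": 0, "rx": 0, "ry": 0, "rz": 0, "gripper": 0.2}, {"tx": 0, "ty": 0, "tz": 0, "rx": 0, "ry": 0, "rz": 0, "gripper": -0.3}, {"tx": 0, "ty": 0, "tz": 0, "rx": 0, "ry": 0, "rz": 0, "gripper": -0.3}, {"tx": 0, "ty": 0, "tz": 0, "rx": 0, "ry": 0, "rz": 0, "gripper": -0.3}, {"tx": 0, "ty": 0, "tz": -0.03, "rx": 0, "ry": 0, "rz": 0, "gripper": -0.3}, {"tx": 0, "ty": 0, "tz": -0.1, "rx": 0, "ry": 0, "rz": 0, "gripper": -0.3}, {"tx": 0, "ty": 0, "tz": -0.11, "rx": 0, "ry": 0, "rz": 0, "gripper": -0.3}]}}

```text
time_s: 20.12
ee_pos: [504.1, 8.2, 215.3]
ee_rot: [-179.8, -45.0, 94.5]
force: [1.0, -0.3, 0.7]
gripper_width: 59.1
gripper_force: 0.0
```

```bash
python3 - <<'E'
from h import *
rep(); st=cur()
end=lambda x:T0+x*tx+.5*np.cross(tz,tx)
RE=rot(-tz,tx)
MID=rot(-d,DN)
cv2.imwrite('pics/x.png',np.zeros((2,2)))
f,_=save('side','pics/side4.png')
S=load('pics/side4.png')
for n,x in(('cap',-108),('sh',0),('tip',110)): print(n,proj(S,T0+x*tx))
plan([((500,60,330),MID),(end(-190),RE),(end(-47),RE)],st,w=10.4,v=55)
g=f['frame'].max(2); p0=proj(S,T0-105*tx);p1=proj(S,T0-45*tx)
for t in np.linspace(-.2,1.2,15):
    c=p0+t*(p1-p0); n=np.array([-(p1-p0)[1],(p1-p0)[0]]);n/=np.linalg.norm(n)
    print(round(t,1),[int(g[tuple(np.round(c+k*n).astype(int)[::-1])]) for k in range(-12,13,2)])
E
```

```text
t 20.125 TCP in trough [-71.4  -0.1  91.7] F trough [-0.2  1.   0.8] w 59.077452865809924 0.0 tilt err [-0.  -0.  -0.1]
cap [245.8 157. ]
sh [265.1 203.7]
tip [284.3 250.4]
1 {'tx': 0.047, 'tz': -0.018, 'ry': -0.3, 'rz': -0.001}
2 {'tx': 0.044, 'tz': -0.025, 'rx': -0.001, 'ry': -0.3, 'rz': -0.001}
3 {'tx': 0.039, 'tz': -0.031, 'ry': -0.3, 'rz': -0.001}
4 {'tx': 0.034, 'tz': -0.037, 'rx': -0.001, 'ry': -0.3, 'rz': -0.001}
5 {'tx': 0.028, 'tz': -0.042, 'ry': -0.301}
  -- [500.   60.  329.8]
6 {'tx': 0.039, 'tz': 0.038, 'ry': -0.3}
7 {'tx': 0.044, 'tz': 0.032, 'ry': -0.3}
8 {'tx': 0.049, 'tz': 0.024, 'ry': -0.3}
9 {'tx': 0.052, 'tz': 0.017, 'ry': -0.3}
10 {'tx': 0.053, 'ty': 0.001, 'tz': 0.008, 'ry': -0.3}
  -- [492.6 156.4 234.4]
11 {'tz': 0.095}
12 {'tz': 0.096}
13 {'tz': 0.095}
  -- [500.8  55.6 133.3]
-0.2 [39, 39, 54, 21, 25, 33, 227, 246, 247, 247, 247, 247, 245]
-0.1 [36, 49, 46, 25, 20, 33, 238, 239, 245, 247, 247, 247, 247]
-0.0 [39, 39, 38, 18, 27, 33, 53, 21, 18, 130, 247, 247, 245]
0.1 [39, 39, 39, 17, 23, 33, 15, 16, 16, 53, 247, 245, 244]
0.2 [38, 39, 39, 17, 25, 32, 22, 16, 16, 114, 246, 246, 244]
0.3 [39, 39, 39, 16, 28, 33, 25, 16, 13, 86, 243, 240, 240]
0.4 [39, 39, 39, 16, 26, 32, 22, 16, 15, 137, 243, 239, 239]
0.5 [39, 39, 39, 14, 28, 32, 25, 15, 11, 135, 242, 240, 240]
0.6 [39, 38, 39, 15, 26, 33, 22, 16, 14, 135, 244, 244, 247]
0.7 [37, 84, 71, 15, 19, 32, 18, 16, 13, 204, 247, 247, 246]
0.8 [39, 45, 38, 14, 21, 33, 21, 15, 12, 144, 247, 247, 247]
0.9 [45, 39, 39, 30, 19, 33, 19, 15, 12, 206, 247, 247, 247]
1.0 [36, 39, 39, 25, 21, 28, 18, 15, 14, 91, 247, 248, 247]
1.1 [39, 38, 38, 14, 20, 33, 19, 14, 13, 21, 209, 220, 247]
1.2 [171, 150, 88, 22, 26, 24, 16, 15, 14, 41, 202, 191, 247][ WARN:0@0.225] global loadsave.cpp:1063 imwrite_ Unsupported depth image for selected encoder is fallbacked to CV_8U.
```

The seated driver matches the predicted place along its length in the side image. Swinging round to the handle end.

>>> {"method": "send_rows", "body": {"motion": [{"tx": 0.047, "ty": 0, "tz": -0.018, "rx": 0, "ry": -0.3, "rz": -0.001, "gripper": -0.3}, {"tx": 0.044, "ty": 0, "tz": -0.025, "rx": 0, "ry": -0.3, "rz": -0.001, "gripper": -0.3}, {"tx": 0.039, "ty": 0, "tz": -0.031, "rx": 0, "ry": -0.3, "rz": -0.001, "gripper": -0.3}, {"tx": 0.034, "ty": 0, "tz": -0.037, "rx": 0, "ry": -0.3, "rz": -0.001, "gripper": -0.3}, {"tx": 0.028, "ty": 0, "tz": -0.042, "rx": 0, "ry": -0.3, "rz": 0, "gripper": -0.3}, {"tx": 0.039, "ty": 0, "tz": 0.038, "rx": 0, "ry": -0.3, "rz": 0, "gripper": -0.3}, {"tx": 0.044, "ty": 0, "tz": 0.032, "rx": 0, "ry": -0.3, "rz": 0, "gripper": -0.3}, {"tx": 0.049, "ty": 0, "tz": 0.024, "rx": 0, "ry": -0.3, "rz": 0, "gripper": -0.3}, {"tx": 0.052, "ty": 0, "tz": 0.017, "rx": 0, "ry": -0.3, "rz": 0, "gripper": -0.3}, {"tx": 0.053, "ty": 0.001, "tz": 0.008, "rx": 0, "ry": -0.3, "rz": 0, "gripper": -0.3}, {"tx": 0, "ty": 0, "tz": 0, "rx": 0, "ry": 0, "rz": 0, "gripper": -0.3}, {"tx": 0, "ty": 0, "tz": 0, "rx": 0, "ry": 0, "rz": 0, "gripper": -0.3}]}}

```text
time_s: 21.68
ee_pos: [493.1, 157.4, 233.9]
ee_rot: [179.9, 44.9, 94.6]
force: [0.1, -0.2, 0.8]
gripper_width: 58.9
gripper_force: 0.0
```

```bash
cat >> h.py <<'E'
RE=rot(-tz,tx); end=lambda x,z=0:T0+x*tx+.3*np.cross(tz,tx)+z*tz
E
python3 - <<'E'
from h import *
rep(); print(env.state()['qpos'],(cur()[1].inv()*RE).as_rotvec(degrees=True))
f,s=save('wrist','pics/w_e.png');D=load('pics/w_e.png');g=f['frame'].max(2)
for n,P in(('cap',end(-108)),('-75',end(-75)),('-108L',end(-108)+14*np.cross(tz,tx)),('-108top',end(-108)+14*tz),('-108bot',end(-108)-14*tz)): print(n,proj(D,P))
c=proj(D,end(-108)); 
for dv in range(-30,31,6): v=int(c[1])+dv; print(v,int(c[0])-40,g[v,int(c[0])-40:int(c[0])+41:4])
plan([(end(-47),RE,40)])
E
```

```text
t 21.675 TCP in trough [-190.3    1.2   -0.9] F trough [-0.4  0.1  0.7] w 58.92309057129473 0.0 tilt err [ 0.  89.9 -0.1]
[ 39.9  25.2  88.  -35.4  95.4  41.1] [-0.  -0.1 -0.1]
cap [274.8 208.4]
-75 [274.7 198.1]
-108L [292.2 208.3]
-108top [274.8 224.8]
-108bot [274.8 191.4]
178 234 [244 245 246 246 246 148 103 168  82  59  58  62 111 172 103 125 242 242
 242 245 245]
184 234 [247 246 246 244 228 199 179  64  58  61  59  58  59  67 242 194 236 244
 241 245 244]
190 234 [245 246 245 244 242 243 187  60  62  66  63  65  57  60 229 240 238 235
 233 237 239]
196 234 [241 245 245 243 242 243 101  72  75 125 134 101  71  67 189 237 238 241
 241 243 245]
202 234 [240 240 239 243 243 241  79 116 157 157 160 158 155  73 161 245 243 245
 245 246 245]
208 234 [239 241 236 239 238 237  78 150 162 161 161 161 164 107 164 245 245 244
 242 244 244]
214 234 [245 244 243 243 240 241 130 103 160 165 166 165 156  73 225 245 244 244
 231 230 221]
220 234 [234 240 236 234 235 233 235 219  84  93 101  86  76  75  74  81  78  84
  84  87  84]
226 234 [234 232 234 236 239 233 236 238 241 206  84  87  85  87  83  86  84  86
  86  85  88]
232 234 [244 240 238 240 244 243 241 240 239 240  88  87  87  84  88  87  87  85
  85  83  88]
238 234 [245 242 242 241 245 244 241 239 238 236  86  89  89  91  96 106 111 117
 126 143 153]
1 {'ty': -0.001, 'tz': 0.072, 'ry': -0.001, 'rz': -0.001}
2 {'tz': 0.072, 'ry': -0.001, 'rz': -0.002}
3 {'ty': -0.001, 'tz': 0.072, 'ry': -0.001, 'rz': -0.001}
4 {'tx': -0.001, 'tz': 0.071, 'ry': -0.002, 'rz': -0.002}
  -- [500.6  55.5 133.4]
```

The cap shows at about (273.5,207) against the predicted (274.8,208.4), so within 1 mm. Advancing over the handle end and closing.

>>> {"method": "send_rows", "body": {"motion": [{"tx": 0, "ty": -0.002, "tz": 0.072, "rx": 0, "ry": -0.001, "rz": -0.001, "gripper": -0.3}, {"tx": 0, "ty": -0.001, "tz": 0.072, "rx": 0, "ry": -0.001, "rz": -0.002, "gripper": -0.3}, {"tx": 0, "ty": -0.001, "tz": 0.072, "rx": 0, "ry": -0.001, "rz": -0.001, "gripper": -0.1}, {"tx": 0, "ty": 0, "tz": 0.071, "rx": 0, "ry": -0.001, "rz": -0.001, "gripper": 0.1}, {"tx": 0, "ty": 0, "tz": 0, "rx": 0, "ry": 0, "rz": 0, "gripper": 0.3}, {"tx": 0, "ty": 0, "tz": 0, "rx": 0, "ry": 0, "rz": 0, "gripper": 0.38}, {"tx": 0, "ty": 0, "tz": 0, "rx": 0, "ry": 0, "rz": 0, "gripper": 0.44}, {"tx": 0, "ty": 0, "tz": 0, "rx": 0, "ry": 0, "rz": 0, "gripper": 0.5}], "grip_force": 10}}

```text
time_s: 22.72
ee_pos: [500.3, 56.9, 133.2]
ee_rot: [179.9, 45.1, 94.8]
force: [0.9, -0.6, 4.8]
gripper_width: 28.3
gripper_force: 10.0
```

```bash
python3 -c "
from h import *
rep()"
```

```text
t 22.725 TCP in trough [-47.9   0.1  -0.9] F trough [-2.9  0.8  3.8] w 28.28155752261635 9.99846039332624 tilt err [ 0.1 90.1  0.2]
```

```bash
python3 - <<'E'
from h import *
st=cur(); p,r=st
VD=rot(-d,DN)
lift=p+75*tz
def tcp(tip): # vertical, axis offset -0.9 tool x
    return np.array(tip)+[0,0,158]-VD.apply([-.9,0,0])
plan([(p+20*tz,r,10),(lift,r),((520,-60,340),VD),(tcp(SL*[1,1,0]+[0,0,110]),VD)],st,w=10.2,v=50)
E
```

```text
1 {'tx': -0.02}
2 {'tx': -0.02}
  -- [501.5  42.8 147.4]
3 {'tx': -0.055}
4 {'tx': -0.055}
  -- [504.8   4.2 186.3]
5 {'tx': -0.062, 'ty': 0.004, 'tz': -0.025, 'rx': 0.001, 'ry': 0.301, 'rz': 0.001}
6 {'tx': -0.057, 'ty': 0.004, 'tz': -0.034, 'rx': 0.001, 'ry': 0.301, 'rz': 0.001}
7 {'tx': -0.051, 'ty': 0.004, 'tz': -0.043, 'rx': 0.001, 'ry': 0.301, 'rz': 0.001}
8 {'tx': -0.044, 'ty': 0.004, 'tz': -0.05, 'rx': 0.001, 'ry': 0.3, 'rz': 0.001}
9 {'tx': -0.035, 'ty': 0.004, 'tz': -0.057, 'ry': 0.301, 'rz': 0.001}
  -- [520.1 -59.8 339.8]
10 {'tx': -0.084, 'ty': 0.013, 'tz': 0.024}
11 {'tx': -0.084, 'ty': 0.013, 'tz': 0.024}
12 {'tx': -0.084, 'ty': 0.014, 'tz': 0.024}
13 {'tx': -0.084, 'ty': 0.013, 'tz': 0.024}
14 {'tx': -0.084, 'ty': 0.014, 'tz': 0.024}
15 {'tx': -0.084, 'ty': 0.013, 'tz': 0.024}
  -- [ 580.6 -307.6  267.8]
```

>>> {"method": "send_rows", "body": {"motion": [{"tx": 0, "ty": 0, "tz": 0, "rx": 0, "ry": 0, "rz": 0, "gripper": 1}, {"tx": 0, "ty": 0, "tz": 0, "rx": 0, "ry": 0, "rz": 0, "gripper": 1}, {"tx": -0.02, "ty": 0, "tz": 0, "rx": 0, "ry": 0, "rz": 0, "gripper": 1}, {"tx": -0.02, "ty": 0, "tz": 0, "rx": 0, "ry": 0, "rz": 0, "gripper": 1}, {"tx": -0.055, "ty": 0, "tz": 0, "rx": 0, "ry": 0, "rz": 0, "gripper": 1}, {"tx": -0.055, "ty": 0, "tz": 0, "rx": 0, "ry": 0, "rz": 0, "gripper": 1}, {"tx": -0.062, "ty": 0.004, "tz": -0.025, "rx": 0.001, "ry": 0.301, "rz": 0.001, "gripper": 1}, {"tx": -0.057, "ty": 0.004, "tz": -0.034, "rx": 0.001, "ry": 0.301, "rz": 0.001, "gripper": 1}, {"tx": -0.051, "ty": 0.004, "tz": -0.043, "rx": 0.001, "ry": 0.301, "rz": 0.001, "gripper": 1}, {"tx": -0.044, "ty": 0.004, "tz": -0.05, "rx": 0.001, "ry": 0.3, "rz": 0.001, "gripper": 1}, {"tx": -0.035, "ty": 0.004, "tz": -0.057, "rx": 0, "ry": 0.301, "rz": 0.001, "gripper": 1}], "grip_force": 50}}

```text
time_s: 24.1
ee_pos: [518.7, -60.1, 339.9]
ee_rot: [-179.9, -0.4, 94.7]
force: [1.6, 1.0, -0.9]
gripper_width: 27.9
gripper_force: 50.0
```

>>> {"method": "send_rows", "body": {"motion": [{"tx": -0.084, "ty": 0.013, "tz": 0.024, "rx": 0, "ry": 0, "rz": 0, "gripper": 1}, {"tx": -0.084, "ty": 0.013, "tz": 0.024, "rx": 0, "ry": 0, "rz": 0, "gripper": 1}, {"tx": -0.084, "ty": 0.014, "tz": 0.024, "rx": 0, "ry": 0, "rz": 0, "gripper": 1}, {"tx": -0.084, "ty": 0.013, "tz": 0.024, "rx": 0, "ry": 0, "rz": 0, "gripper": 1}, {"tx": -0.084, "ty": 0.014, "tz": 0.024, "rx": 0, "ry": 0, "rz": 0, "gripper": 1}, {"tx": -0.084, "ty": 0.013, "tz": 0.024, "rx": 0, "ry": 0, "rz": 0, "gripper": 1}, {"tx": 0, "ty": 0, "tz": 0, "rx": 0, "ry": 0, "rz": 0, "gripper": 1}, {"tx": 0, "ty": 0, "tz": 0, "rx": 0, "ry": 0, "rz": 0, "gripper": 1}]}}

```text
time_s: 25.1
ee_pos: [578.8, -307.5, 265.4]
ee_rot: [-179.8, -0.1, 94.6]
force: [-0.9, 0.6, -0.1]
gripper_width: 27.5
gripper_force: 50.0
```

```bash
python3 - <<'E'
from h import *
VD=rot(-d,DN)
s=env.state();p,r=cur();print(p,s['gripper_width'],s['gripper_force'],s['force'],s['time_s'],(r.inv()*VD).as_rotvec(degrees=True))
ex=[]
for n in('top','side'):
    f,_=save(n,f'pics/{n}5.png');D=load(f'pics/{n}5.png');im=f['frame'].max(2)
    tip=p+r.apply([-.9,0,158]); sh=p+r.apply([-.9,0,48]); print(n,'tip',proj(D,tip),'sh',proj(D,sh),'rim',proj(D,SL))
    if n=='side':
        for h in (48,60,75,90,105,120,135,150,156,162,170):
            c=proj(D,p+r.apply([-.9,0,h])); v=int(round(c[1])); u=int(round(c[0])); print(h,u,v,im[v,u-14:u+15:1])
E
```

```text
[ 578.8 -307.5  265.4] 27.466546801667345 49.99063270865008 [-0.9  0.6 -0.1] 25.1 [-0.2 -0.1 -0.1]
top tip [411.7 192. ] sh [425.1 183.9] rim [409.2 192.5]
side tip [395.7 305.1] sh [412.9 264.2] rim [393.9 312.2]
48 413 264 [247 247 247 247 247 240 165   7   8   8   8   8   7   8   7   7   8   8
   9   7   8   7   8   6   8   6  28 182 240]
60 411 269 [247 247 247 247 247 247 247 247 247 246 246 245 194  37  12   9   6   8
   8   8   6   8   9   9  59 113 180 236 246]
75 408 275 [247 247 247 247 247 247 247 246 244 244 245 246 246 201  70  56  58  60
 126 227 245 245 244 243 244 245 246 246 246]
90 406 281 [247 247 247 247 247 247 247 246 245 244 245 246 243 190  71  57  59  72
 192 241 246 246 246 245 244 244 245 246 246]
105 403 287 [247 247 247 247 247 247 247 247 247 247 247 247 247 229 133  55  58  59
 130 229 247 246 246 245 245 244 244 244 244]
120 401 292 [247 247 247 247 247 247 247 247 247 247 247 247 247 235 154  55  57  58
 129 230 247 247 247 247 246 246 246 246 246]
135 399 297 [174 173 169 121  67  63 134 211 241 247 247 247 247 243 184  55  58  59
 129 230 247 247 247 247 246 247 247 247 247]
150 397 302 [174 173 174 173 172 172 172 172 171 170 166 136 143 221 184  54  57  58
 129 230 247 247 247 247 247 247 247 247 247]
156 396 304 [174 175 175 174 173 172 170 170 170 172 165 161 164 167 124  64  59  58
  85 220 246 247 247 247 247 247 246 246 246]
162 395 306 [174 173 172 172 172 173 174 162 140 122 112 107 104 102 102 100  93  87
  88 134 215 243 247 247 247 247 247 247 246]
170 394 309 [176 178 176 175 172 172 137 104 109  91  53  26  26  28  27  25  26  26
  26  49  87 108 126 148 186 228 243 246 246]
```

Side image: the shaft's line runs through the rim to within about 1 px. Descending into the sleeve.

>>> {"method": "send_rows", "body": {"motion": [{"tx": 0, "ty": 0.003, "tz": 0.02, "rx": 0, "ry": 0, "rz": 0, "gripper": 1}, {"tx": 0, "ty": 0, "tz": 0.02, "rx": 0, "ry": 0, "rz": 0, "gripper": 1}, {"tx": 0, "ty": 0, "tz": 0.02, "rx": 0, "ry": 0, "rz": 0, "gripper": 1}, {"tx": 0, "ty": 0, "tz": 0.016, "rx": 0, "ry": 0, "rz": 0, "gripper": 1}, {"tx": 0, "ty": 0, "tz": 0, "rx": 0, "ry": 0, "rz": 0, "gripper": 1}]}}

```text
time_s: 25.82
ee_pos: [580.1, -307.9, 226.8]
ee_rot: [-179.7, -0.1, 94.6]
force: [0.0, -1.0, -0.5]
gripper_width: 28.1
gripper_force: 50.0
```

>>> {"method": "send_rows", "body": {"motion": [{"tx": 0, "ty": 0, "tz": 0.005, "rx": 0, "ry": 0, "rz": 0, "gripper": 1}, {"tx": 0, "ty": 0, "tz": 0.005, "rx": 0, "ry": 0, "rz": 0, "gripper": 1}, {"tx": 0, "ty": 0, "tz": 0.005, "rx": 0, "ry": 0, "rz": 0, "gripper": 1}, {"tx": 0, "ty": 0, "tz": 0, "rx": 0, "ry": 0, "rz": 0, "gripper": 1}]}}

```text
time_s: 26.32
ee_pos: [580.4, -308.1, 220.2]
ee_rot: [-179.8, -0.1, 94.6]
force: [0.3, -0.1, -1.3]
gripper_width: 27.6
gripper_force: 50.0
```

>>> {"method": "send_rows", "body": {"motion": [{"tx": 0, "ty": 0, "tz": 0.004, "rx": 0, "ry": 0, "rz": 0, "gripper": 1}, {"tx": 0, "ty": 0, "tz": 0.004, "rx": 0, "ry": 0, "rz": 0, "gripper": 1}, {"tx": 0, "ty": 0, "tz": 0, "rx": 0, "ry": 0, "rz": 0, "gripper": 1}]}}

```text
time_s: 26.7
ee_pos: [580.6, -308.2, 216.9]
ee_rot: [-179.9, -0.0, 94.6]
force: [-0.5, 0.3, 2.1]
gripper_width: 27.5
gripper_force: 50.0
```

>>> {"method": "send_rows", "body": {"motion": [{"tx": 0, "ty": 0, "tz": 0.004, "rx": 0, "ry": 0, "rz": 0, "gripper": 1}, {"tx": 0, "ty": 0, "tz": 0.004, "rx": 0, "ry": 0, "rz": 0, "gripper": 1}, {"tx": 0, "ty": 0, "tz": 0, "rx": 0, "ry": 0, "rz": 0, "gripper": 1}]}}

```text
time_s: 27.08
ee_pos: [580.6, -308.2, 212.9]
ee_rot: [-179.9, -0.0, 94.6]
force: [0.3, -1.0, 4.7]
gripper_width: 27.6
gripper_force: 50.0
```

Pin is moving with about 5–6 N. Continuing in small steps.

>>> {"method": "send_rows", "body": {"motion": [{"tx": 0, "ty": 0, "tz": 0.003, "rx": 0, "ry": 0, "rz": 0, "gripper": 1}, {"tx": 0, "ty": 0, "tz": 0.003, "rx": 0, "ry": 0, "rz": 0, "gripper": 1}, {"tx": 0, "ty": 0, "tz": 0, "rx": 0, "ry": 0, "rz": 0, "gripper": 1}]}}

```text
time_s: 27.45
ee_pos: [580.7, -308.3, 210.3]
ee_rot: [-179.9, 0.0, 94.6]
force: [-1.3, 0.3, 7.4]
gripper_width: 27.8
gripper_force: 50.0
```

>>> {"method": "send_rows", "body": {"motion": [{"tx": 0, "ty": 0, "tz": 0.002, "rx": 0, "ry": 0, "rz": 0, "gripper": 1}, {"tx": 0, "ty": 0, "tz": 0, "rx": 0, "ry": 0, "rz": 0, "gripper": 1}]}}

```text
time_s: 27.7
ee_pos: [580.7, -308.4, 210.1]
ee_rot: [-179.9, 0.0, 94.6]
force: [-1.3, 0.3, 9.5]
gripper_width: 27.5
gripper_force: 50.0
```

>>> {"method": "send_rows", "body": {"motion": [{"tx": 0, "ty": 0, "tz": 0.003, "rx": 0, "ry": 0, "rz": 0, "gripper": 1}, {"tx": 0, "ty": 0, "tz": 0, "rx": 0, "ry": 0, "rz": 0, "gripper": 1}, {"tx": 0, "ty": 0, "tz": 0, "rx": 0, "ry": 0, "rz": 0, "gripper": 1}]}}

```text
time_s: 28.08
ee_pos: [580.8, -308.4, 209.9]
ee_rot: [-180.0, 0.1, 94.6]
force: [-2.7, 1.3, 14.2]
gripper_width: 27.4
gripper_force: 50.0
```

The pin is on its hard stop: 8 mm travelled, and 14 N with no further motion. Withdrawing and going back to the rest.

```bash
python3 - <<'E'
from h import *
VD=rot(-d,DN); p,r=cur(); M=np.c_[tx,np.cross(tz,tx),tz]
e=lambda x,z,y=0.1: T0+M@np.array([x,y,z])
plan([(p+[0,0,60],VD,40),((535,-110,340),VD),(e(-56,75),RE),(e(-56,30),RE,25),(e(-56,5),RE,13)],w=10.2,v=50)
E
```

```text
1 {'tz': -0.06, 'ry': 0.001, 'rz': -0.001}
2 {'tz': -0.06, 'rx': -0.001, 'ry': 0.002, 'rz': -0.002}
  -- [ 580.8 -308.4  269.9]
3 {'tx': 0.081, 'ty': -0.012, 'tz': -0.028}
4 {'tx': 0.08, 'ty': -0.012, 'tz': -0.028}
5 {'tx': 0.081, 'ty': -0.012, 'tz': -0.028}
6 {'tx': 0.08, 'ty': -0.011, 'tz': -0.028}
7 {'tx': 0.081, 'ty': -0.012, 'tz': -0.028}
  -- [ 534.9 -110.   339.9]
8 {'tx': 0.048, 'ty': -0.008, 'tz': 0.059, 'ry': -0.3}
9 {'tx': 0.057, 'ty': -0.008, 'tz': 0.051, 'ry': -0.3}
10 {'tx': 0.064, 'ty': -0.009, 'tz': 0.041, 'ry': -0.3}
11 {'tx': 0.07, 'ty': -0.008, 'tz': 0.03, 'ry': -0.3}
12 {'tx': 0.074, 'ty': -0.009, 'tz': 0.019, 'ry': -0.3}
  -- [504.1   8.9 192.7]
13 {'tx': 0.045}
14 {'tx': 0.045}
  -- [501.4  40.6 160.9]
15 {'tx': 0.025}
16 {'tx': 0.025}
  -- [500.   58.2 143.2]
```

>>> {"method": "send_rows", "body": {"motion": [{"tx": 0, "ty": 0, "tz": -0.06, "rx": 0, "ry": 0.001, "rz": -0.001, "gripper": 1}, {"tx": 0, "ty": 0, "tz": -0.06, "rx": -0.001, "ry": 0.002, "rz": -0.002, "gripper": 1}, {"tx": 0.081, "ty": -0.012, "tz": -0.028, "rx": 0, "ry": 0, "rz": 0, "gripper": 1}, {"tx": 0.08, "ty": -0.012, "tz": -0.028, "rx": 0, "ry": 0, "rz": 0, "gripper": 1}, {"tx": 0.081, "ty": -0.012, "tz": -0.028, "rx": 0, "ry": 0, "rz": 0, "gripper": 1}, {"tx": 0.08, "ty": -0.011, "tz": -0.028, "rx": 0, "ry": 0, "rz": 0, "gripper": 1}, {"tx": 0.081, "ty": -0.012, "tz": -0.028, "rx": 0, "ry": 0, "rz": 0, "gripper": 1}]}}

```text
time_s: 28.95
ee_pos: [534.4, -108.6, 336.5]
ee_rot: [-179.7, -0.2, 94.7]
force: [1.5, 1.1, -1.6]
gripper_width: 27.7
gripper_force: 50.0
```

>>> {"method": "send_rows", "body": {"motion": [{"tx": 0.048, "ty": -0.008, "tz": 0.059, "rx": 0, "ry": -0.3, "rz": 0, "gripper": 1}, {"tx": 0.057, "ty": -0.008, "tz": 0.051, "rx": 0, "ry": -0.3, "rz": 0, "gripper": 1}, {"tx": 0.064, "ty": -0.009, "tz": 0.041, "rx": 0, "ry": -0.3, "rz": 0, "gripper": 1}, {"tx": 0.07, "ty": -0.008, "tz": 0.03, "rx": 0, "ry": -0.3, "rz": 0, "gripper": 1}, {"tx": 0.074, "ty": -0.009, "tz": 0.019, "rx": 0, "ry": -0.3, "rz": 0, "gripper": 1}, {"tx": 0, "ty": 0, "tz": 0, "rx": 0, "ry": 0, "rz": 0, "gripper": 1}, {"tx": 0, "ty": 0, "tz": 0, "rx": 0, "ry": 0, "rz": 0, "gripper": 1}]}}

```text
time_s: 29.82
ee_pos: [504.0, 9.3, 190.3]
ee_rot: [-179.7, 44.9, 94.9]
force: [0.1, 0.6, 0.1]
gripper_width: 27.7
gripper_force: 50.0
```

```bash
python3 - <<'E'
from h import *
rep(); p,r=cur(); M=np.c_[tx,np.cross(tz,tx),tz]; print((r.inv()*RE).as_rotvec(degrees=True))
f,_=save('side','pics/side6.png');D=load('pics/side6.png');im=f['frame'].max(2)
for h in (48,60,90,120,150,156,162):
    c=proj(D,p+r.apply([-.9,0,h])); v=int(round(c[1])); u=int(round(c[0])); print(h,u,v,im[v,u-10:u+11])
e=lambda x,z,y=0.1: T0+M@np.array([x,y,z])
plan([(e(-56,30),RE,25),(e(-56,5),RE,13)])
E
```

```text
t 29.825 TCP in trough [-54.5  -0.1  73.2] F trough [-0.5  0.1 -0.3] w 27.672119608847034 49.990720599889755 tilt err [-0.2 89.9  0. ]
[-0.1 -0.1  0.2]
48 278 197 [136 135 105  46   7  12  16  31  32  30  34  42  48  44 183 241 245 244
 245 246 246]
60 280 202 [206 234 226 216 228 230 238 227 191 139  85 104 138 228 246 245 244 243
 242 243 244]
90 286 216 [241 240 241 242 244 246 246 247 235 166 137 164 173 229 244 244 244 244
 244 244 244]
120 291 230 [233 235 236 235 239 245 246 245 245 220 137 142 161 207 238 241 241 241
 241 241 242]
150 297 244 [221 224 225 224 224 228 231 230 229 182 113 136 128 197 239 242 242 242
 242 242 242]
156 298 247 [211 217 222 224 226 213 203 203 209 207 165 135 162 227 242 241 239 237
 236 236 236]
162 299 249 [207 211 217 222 225 219 206 183 152 115  77 106 218 242 238 236 235 235
 235 236 237]
1 {'tx': 0.044, 'tz': -0.001, 'rx': -0.001, 'ry': -0.003}
2 {'tx': 0.045, 'tz': -0.001, 'rx': -0.002, 'ry': -0.003}
  -- [501.6  40.8 160.5]
3 {'tx': 0.025}
4 {'tx': 0.025}
  -- [500.2  58.4 142.8]
```

The shaft lies along the predicted line. Lowering into the V.

>>> {"method": "send_rows", "body": {"motion": [{"tx": 0.044, "ty": 0, "tz": -0.001, "rx": -0.001, "ry": -0.002, "rz": 0, "gripper": 1}, {"tx": 0.045, "ty": 0, "tz": -0.001, "rx": -0.001, "ry": -0.002, "rz": 0, "gripper": 1}, {"tx": 0.025, "ty": 0, "tz": 0, "rx": 0, "ry": 0, "rz": 0, "gripper": 1}, {"tx": 0.025, "ty": 0, "tz": 0, "rx": 0, "ry": 0, "rz": 0, "gripper": 1}, {"tx": 0, "ty": 0, "tz": 0, "rx": 0, "ry": 0, "rz": 0, "gripper": 1}]}}

```text
time_s: 30.5
ee_pos: [499.3, 59.4, 141.4]
ee_rot: [-179.7, 45.0, 95.0]
force: [0.9, -1.3, -1.8]
gripper_width: 27.1
gripper_force: 50.0
```

>>> {"method": "send_rows", "body": {"motion": [{"tx": 0.004, "ty": 0, "tz": 0, "rx": 0, "ry": 0, "rz": 0, "gripper": 1}, {"tx": 0.004, "ty": 0, "tz": 0, "rx": 0, "ry": 0, "rz": 0, "gripper": 1}, {"tx": 0, "ty": 0, "tz": 0, "rx": 0, "ry": 0, "rz": 0, "gripper": 1}]}}

```text
time_s: 30.88
ee_pos: [499.3, 61.7, 139.5]
ee_rot: [-179.9, 45.0, 94.8]
force: [-0.6, -0.9, -1.5]
gripper_width: 27.8
gripper_force: 50.0
```

```bash
python3 -c "
from h import *
rep()"
```

```text
t 30.875 TCP in trough [-55.7  -0.5   0.1] F trough [ 1.6 -0.6 -0.5] w 27.799960202070384 49.99101337278262 tilt err [-0.1 90.   0. ]
```

>>> {"method": "send_rows", "body": {"motion": [{"tx": 0.002, "ty": 0, "tz": 0.004, "rx": 0, "ry": 0, "rz": 0, "gripper": 1}, {"tx": 0, "ty": 0, "tz": 0.005, "rx": 0, "ry": 0, "rz": 0, "gripper": 1}, {"tx": 0, "ty": 0, "tz": 0.004, "rx": 0, "ry": 0, "rz": 0, "gripper": 1}, {"tx": 0, "ty": 0, "tz": 0, "rx": 0, "ry": 0, "rz": 0, "gripper": 1}]}}

```text
time_s: 31.38
ee_pos: [500.2, 57.6, 134.2]
ee_rot: [-179.9, 45.0, 94.8]
force: [3.4, -1.2, 1.0]
gripper_width: 27.6
gripper_force: 50.0
```

```bash
python3 -c "
from h import *
rep()"
```

```text
t 31.375 TCP in trough [-49.1   0.1  -0.7] F trough [0.4 3.3 1.8] w 27.58202455207875 49.992165975272655 tilt err [-0.1 90.   0.1]
```

>>> {"method": "send_rows", "body": {"motion": [{"tx": 0, "ty": 0, "tz": 0.003, "rx": 0, "ry": 0, "rz": 0, "gripper": 1}, {"tx": 0, "ty": 0, "tz": 0.003, "rx": 0, "ry": 0, "rz": 0, "gripper": 1}, {"tx": 0, "ty": 0, "tz": 0, "rx": 0, "ry": 0, "rz": 0, "gripper": 1}]}}

```text
time_s: 31.75
ee_pos: [500.3, 56.6, 133.2]
ee_rot: [180.0, 45.0, 94.7]
force: [0.9, 5.5, 8.8]
gripper_width: 27.5
gripper_force: 50.0
```

```bash
python3 -c "
from h import *
rep()"
```

```text
t 31.75 TCP in trough [-47.7   0.2  -0.7] F trough [-10.1   1.4   2.4] w 27.52097592127937 50.000293815974146 tilt err [ 0.  90.   0.1]
```

It is at the stop again, at the same place as before, with 10 N along the slope. Releasing and backing off along the axis.

>>> {"method": "send_rows", "body": {"motion": [{"tx": 0, "ty": 0, "tz": -0.002, "rx": 0, "ry": 0, "rz": 0, "gripper": 1}, {"tx": 0, "ty": 0, "tz": 0, "rx": 0, "ry": 0, "rz": 0, "gripper": 0.2}, {"tx": 0, "ty": 0, "tz": 0, "rx": 0, "ry": 0, "rz": 0, "gripper": -0.3}, {"tx": 0, "ty": 0, "tz": 0, "rx": 0, "ry": 0, "rz": 0, "gripper": -0.5}, {"tx": 0, "ty": 0, "tz": 0, "rx": 0, "ry": 0, "rz": 0, "gripper": -0.5}, {"tx": 0, "ty": 0, "tz": 0, "rx": 0, "ry": 0, "rz": 0, "gripper": -0.5}, {"tx": 0, "ty": 0, "tz": -0.04, "rx": 0, "ry": 0, "rz": 0, "gripper": -0.5}, {"tx": 0, "ty": 0, "tz": -0.1, "rx": 0, "ry": 0, "rz": 0, "gripper": -0.5}, {"tx": 0, "ty": 0, "tz": -0.1, "rx": 0, "ry": 0, "rz": 0, "gripper": -0.5}, {"tx": 0, "ty": 0, "tz": -0.1, "rx": 0, "ry": 0, "rz": 0, "gripper": -0.5}, {"tx": 0, "ty": 0, "tz": 0, "rx": 0, "ry": 0, "rz": 0, "gripper": -0.5}, {"tx": 0, "ty": 0, "tz": 0, "rx": 0, "ry": 0, "rz": 0, "gripper": -0.5}]}}

```text
time_s: 33.25
ee_pos: [489.5, 175.7, 252.0]
ee_rot: [-179.7, 45.0, 94.9]
force: [-0.5, 0.4, 0.2]
gripper_width: 68.4
gripper_force: 0.0
```

```bash
python3 - <<'E'
from h import *
rep()
f,s=save('wrist','pics/w_f.png');g=f['frame'].max(2);D=load('pics/w_f.png');D0=load('pics/w_e.png');g0=D0[0]['frame'].max(2)
# cap disk centroid: mid-grey blob in both views
for d_,im in((D0,g0),(D,g)):
    c=proj(d_,end(-108)); x,y=int(c[0])-45,int(c[1])-45; m=((im[y:y+90,x:x+90]>140)&(im[y:y+90,x:x+90]<172)).astype(np.uint8)
    n,l,st,ce=cv2.connectedComponentsWithStats(cv2.morphologyEx(m,cv2.MORPH_OPEN,np.ones((3,3),np.uint8)))
    print('pred',c,[(ce[i]+[x,y],st[i][2:]) for i in range(1,n) if st[i][4]>60])
f,s=save('side','pics/side7.png');im=f['frame'].max(2);D=load('pics/side7.png')
D4=load('pics/side4.png')[0]['frame'].max(2)
for xx in (-104,-80,-50,20,60,90,106,112):
    c=proj(D,T0+xx*tx);u,v=np.round(c).astype(int);print(xx,u,v,im[v,u-8:u+9],'|',D4[v,u-8:u+9])
E
```

```text
t 33.25 TCP in trough [-216.3   -0.9   -1.2] F trough [-0.4 -0.4 -0.2] w 68.4375213857918 0.0 tilt err [-0.2 90.   0. ]
pred [274.8 208.4] [(array([273.1, 207.6]), array([ 23,  22, 417], dtype=int32)), (array([299.6, 244.8]), array([ 41,  15, 387], dtype=int32))]
pred [277.4 200.2] [(array([259.8, 162.7]), array([ 7, 14, 69], dtype=int32)), (array([275.9, 199.1]), array([ 21,  21, 358], dtype=int32)), (array([301.7, 238.9]), array([ 38,  12, 308], dtype=int32))]
-104 247 159 [247 247 247 204  66  37  21  15  18  20  20  21  20  20  17  76 126] | [247 248 247 216  94  37  21  14  24  31  33  31  23  15  17  31  39]
-80 251 169 [226 131   8  14  18  15  15  15  18  20  20  20  19  21  18  71 205] | [227 132   6  14  16  15  16  16  22  30  32  33  26  16  14  32  40]
-50 256 182 [247 203  53  13  16  15  15  15  16  17  20  19  20  20  19  18  92] | [247 205  53  11  15  15  16  16  19  28  33  33  26  16  14  25  37]
20 269 212 [ 58  61  61  61  60 154 189 140 134 163 209 239 243 243 244 243 244] | [ 58  61  61  61  61 155 191 142 137 164 209 239 244 244 244 244 245]
60 276 229 [102 103 106 158 206 220 222 176 129 160 170 214 233 235 236 236 239] | [102 104 108 159 207 221 210 155 134 163 149 205 234 236 237 237 240]
90 281 242 [151 194 209 209 206 204 207 189 142 144 171 188 213 225 225 224 224] | [152 179 198 211 208 206 208 175 110  97 112 185 222 226 227 226 225]
106 284 249 [220 193 164 136 103 104 148 153 115 121 146 189 205 206 211 217 222] | [222 219 193 137 104 105 106  92  84  93 130 188 207 208 212 218 224]
112 285 251 [221 217 216 214 166 103 104 106 175 212 213 209 206 200 191 174 147] | [223 219 217 215 167 104 104 102 104 109 109 174 208 201 193 176 148]
```

The driver lies where it lay the first time, within a pixel in both views. Handing in.

```bash
python3 -c "
from workcell import env
print(env.job_done())"
```

```text
the job is handed in; nothing more can be done
None
```

The job is handed in at about 33 s of the 64 s allowed, verdict not shown: the reset pin was pressed to its hard stop at about 14 N, and the screwdriver is back in the rest against the stop; my first grasp had slipped and shifted it about 20 mm on the bench before I regripped it.

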